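# Fasten the spice rack with the adjustable wrench, fill it and latch it

## Robot

A 6-joint arm with a two-finger parallel gripper is mounted at the origin on a cart in front of the work surface, level with it; the furniture and walls round the work are solid. World frame = base frame: x ahead of the robot, y to its left, z up, the work surface at z = 0. Lengths are in m, angles in degrees, forces in N, time in s.
With the tool pointing down it reaches from about 0.375 to 0.9 m from the base axis. Payload 3.1 kg.
Tool frame: the origin (TCP) lies between the finger pads; the fingertips stand 11 mm ahead of it and the grasp point (between the pads) lies 8 mm behind it; z points along the fingers, y is the line along which they close (so a half turn about z gives the same grasp; the last joint's range is limited). The gripper opens to 87 mm and grips with 3 to 60 N. Pads are 19 mm wide; open, the fingers measure 117 mm over their backs; the gripper's body (75 mm by 190 mm) begins 51 mm behind the grasp point.
Start: joints at [-77.321, 30.224, 82.088, -0, 67.689, -10.227], TCP at [0.243, -0.576, 0.234] pointing down, gripper open.
Joint ranges: [-176.69, 176.69], [-43.24, 126.21], [12.49, 139.97], [-82, 262], [0, 151.66], [-163.58, 163.58]. Speed limits (degrees/s): [159.86, 159.86, 180, 180, 180, 180].

## Interface

Orientations are given as a 3x3 rotation matrix whose columns are the frame's x, y, z axes.
In Python, from rig import bot, viewer, workorder, nets gives the robot as it stands. The module is installed in compiled form; this text tells all that it offers.
- The arm moves only by the tool move_arm, never from a script. Its argument "increments" is a list of rows, each a list of 7 numbers: the shift along the tool's x, y, z normalised to -1 to 1, where 1 is 0.3 m, then the turn, a rotation vector about the tool's x, y, z normalised to -1 to 1, where 1 is pi rad, then the opening, from 0 (shut) to 1 (fully open). In form: [[tx, ty, tz, wx, wy, wz, grip], ...]. A call has 1 to 10 rows; each row is the pose to reach, as a shift and turn from the pose commanded when the call began, along the tool's axes at that moment, turning the shorter way round; what a row does not reach only later rows make up. A row lasts 1/12 s, in which the tool goes at most 41.7 mm and 7.16 degrees, less where a joint would pass 70% of its speed; a pose out of reach is approached as far as the arm can. A call with a number of a shift or a turn outside -1 to 1 is refused whole. A call with a gripper value outside its range is refused whole. The fingers move at their own pace and stop on an object; the grip force is fixed at half the most. Time passes only in rows, so rows that repeat a pose let the fingers close. It gives the time, the measured TCP pose, the force, the opening and the grip force at its end, in the units of the state.
- bot.read_state(): the state, without advancing time (a new reading comes with each control period).
- viewer.capture(name): name is "side" or "top" or "wrist"; returns a dict with "image" (420x560x3 uint8, blue, green, red), "K" (3x3 intrinsics, pixels), "dist" ([k1, k2, p1, p2, k3] as OpenCV has them; the pictures are not rectified), "eye" and "orientation" of the camera in the world. Camera axes: x right, y up, looking along -z (the intrinsics and any distortion apply to the point x, -y, -z); pixel columns grow to the right and rows downward; lengths in m; the calibration is good to about 2 mm. A picture is of the moment at which its call begins. There is no depth.
- workorder.hand_in(): hands the job in; it is judged then, once.
Trained networks look in the newest picture that a camera, given by its name, has taken for a name from the list of things; names that differ only in an ending like _2 or _b are one class to them, and where a whole thing is asked for, a point or a joint stands for the part that bears it (a point fixed in the world has none). Each returns a list of dicts, best first, with "conf" (0 to 1); they miss things now and then, are a little off and sometimes report something else, mostly with a low value. They report only what shows in the picture. A call takes as long as a camera call. They do not tell look-alikes from the thing itself.
- nets.find_in(camera, thing): "location" ([column, row] in pixels, amid what is visible of it).
The state is a dict: "time_s": time; "joint_positions": joint angles; "qvel": joint speeds; "tau": joint torques, N m; "position": TCP position; "tcp_rot": TCP orientation; "force": force on the tool from outside, world axes, zero at the start; "moment": the same for the moment, N m; "opening": opening from 0.0 (shut) to 1.0 (fully open); "grasp_force": force on a finger pad.
Only numpy, scipy, OpenCV 4.12 (cv2) and the standard library are available. Lean on these libraries where they do the work, as an engineer would, in place of code of your own. Each camera call takes 0.05 s, during which the arm holds its last target. There are 200 camera calls.

## Task

The spice rack is only loosely bolted down. Take the adjustable wrench from the chopping board, set its jaws over the brass nut in front of the rack, roll the worm until the jaws close snugly on the nut, and with the wrench turn the nut clockwise (seen from above) until it stops. Only after that stand every spice jar upright in the rack, one to a bay, then swing the keeper bar shut until it clicks home, and leave the wrench lying flat on the chopping board; do not disturb the salt shaker and the espresso cup.

Things in the scene. Friction and masses are not known exactly. Their poses are not given: they have to be found in the camera images.
- wrench_grip (a point): blue handle of the loose adjustable wrench (0.37 kg, 225 mm long, lying flat): point on it, 10 mm above its underside; it balances about 30 mm ahead. The handle is 18 mm wide, 20 mm high, from 22 mm ahead to 93 mm behind this point. Axes: +x to the jaws, +y from the fixed to the movable jaw, +z up. The head's underside is 5 mm, its top 19 mm above the wrench's underside
- wrench_mouth (a point): where the nut's axis sits when the nut is gripped: 88 mm ahead of wrench_grip on the centre line, 12 mm above the wrench's underside, same axes. The fixed jaw's face is at y = -15 mm, the movable jaw's, fully open at the start, at y = +25 mm; the throat is at x = -20 mm, the jaws end at x = +18 to 20 mm; the head is 82 mm wide (y = -33 to +49)
- worm_top (a point): top of the wrench's knurled steel worm: a roller of 26 mm diameter and 20 mm length, its axis along wrench y, 43 mm behind the mouth; its top is 31 mm above the wrench's underside, 11 mm above handle and cheeks. Rub it with a fingertip along the wrench: towards the jaws (+x) closes the jaw, towards the handle opens it; 9 mm of stroke move the jaw 1 mm. Needs 2 N along the stroke
- jaw (a joint): closing travel of the movable jaw in m: 0 = fully open (gap 40 mm), gap = 0.040 - value, so about 0.010 when snug on the 30 mm nut; most 0.014
- nut_flat (a point): centre of the brass hexagon nut, 12 mm above the worktop; it spans z = 4 to 20 mm, 30 mm across flats, on a 4 mm foot disc of 22 mm radius with a 30 mm wide tongue towards the rack (stud top at 24 mm). Its axes turn with the nut; its x axis is normal to a pair of flats; a wrench whose x axis is 30, 90, 150.. degrees from it has its jaws parallel to flats
- nut (a joint): how far the nut has been tightened, rad, growing clockwise seen from above; 0 to 1.05, where it stops; starts between 0 and 0.2; turning it takes 0.12 N m
- stud (a point): fixed point on the nut's axis 12 mm above the worktop; its axes are the rack's: +x from the nut to the rack (away from the robot), +y to the left along the rack. The rack stands 82 to 149 mm behind the nut
- bay0 (a point): floor centre of the left bay of the wooden rack, 6 mm above the worktop, axes as the rack's. A bay is 56 mm deep (x) and 61 to 66 mm wide (y); the front wall is 31 mm high, back wall 63 mm, ends 45 mm, dividers 24 mm above the worktop
- bay1 (a point): floor centre of the middle bay, like bay0
- bay2 (a point): floor centre of the right bay, like bay0
- keeper (a joint): angle of the keeper bar, rad: 0 = shut (parallel to the rack's front, held behind a spring ball detent that takes about 3 to 6 N at the bar's end, felt in the last 0.06 rad), growing as it swings open towards the robot and on to the left; starts 2.1 to 2.6, at most 2.75; stiff enough (0.05 N m) to stay where it is left
- keeper_knob (a point): point in the upright red knob of the keeper bar, 88 mm above the worktop: 14 mm diameter, 36 mm high, spanning z = 66 to 102 mm; moves on a circle of 171 mm radius about keeper_hinge. The steel bar under it is 12 mm high at z = 64 to 76 mm and 230 mm long
- keeper_hinge (a point): the keeper bar's vertical hinge axis at the left front of the rack, 70 mm above the worktop. With the bar shut the knob lies 18 mm in front (rack -x) and 170 mm to the right (rack -y) of it
- jar0_mid (a point): centre (half-way up) of a glass spice jar with brown cap and dark blue label, 41 mm diameter, 105 mm high, 0.11 kg, standing. May be absent
- jar1_mid (a point): the same for the jar with the black label and black cap. May be absent
- jar2_mid (a point): the same for the jar with the white and orange-brown label and brown cap. May be absent
- board: wooden chopping board, fixed, 240 mm (x) by 340 mm (y), 21 mm thick, origin at the centre of its underside
- salt: bystander: grey and white salt shaker, 44 mm diameter, 90 mm high, loose, origin under its centre
- cup: bystander: patterned white espresso cup, 60 x 83 x 52 mm, loose, origin under its centre
- worm_axle (a point): centre of the worm, 18 mm above the wrench's underside. It sits with the movable jaw on a sprung rocker and gives way up to 4 mm downwards (1.5 N to start, then 1.5 N per mm; these two points do not follow that): rub with the tip 2 to 3 mm below its free top. It stays where it is left and slips harmlessly under the finger when the jaws are tight
Not all that is in view belongs to the job. Leave any green or purple look-alike of the part that bears jar1_mid alone.

How it is judged (in metres and radians):
On the way, in this order (a step that is already met when the one before it is completed fails the run):
1. the wrench's jaws are closed snugly on the nut, before it is turned (horizontal distance between wrench_mouth and stud below 0.007 m and z of wrench_mouth in the frame of stud between -0.006 and 0.006 m and value of joint jaw between 0.0085 and 0.0118 m and value of joint nut below 0.5 rad), for 0.2 s.
2. the nut is turned clockwise to its stop by the wrench, which is still closed on it (horizontal distance between wrench_mouth and stud below 0.007 m and z of wrench_mouth in the frame of stud between -0.006 and 0.006 m and value of joint jaw between 0.0085 and 0.0118 m and value of joint nut above 0.97 rad), for 0.2 s.
3. every spice jar stands upright in the rack while the keeper bar is open (x of jar0_mid in the frame of stud between 0.09 and 0.14 m and y of jar0_mid in the frame of stud between -0.1 and 0.1 m and z of jar0_mid in the frame of stud between 0.04 and 0.054 m and angle between each of jar0_mid, jar1_mid, jar2_mid's own z axis and vertical below 0.15 rad and x of jar1_mid in the frame of stud between 0.09 and 0.14 m and y of jar1_mid in the frame of stud between -0.1 and 0.1 m and z of jar1_mid in the frame of stud between 0.04 and 0.054 m and x of jar2_mid in the frame of stud between 0.09 and 0.14 m and y of jar2_mid in the frame of stud between -0.1 and 0.1 m and z of jar2_mid in the frame of stud between 0.04 and 0.054 m and value of joint keeper above 0.3 rad), for 0.2 s.
4. the keeper bar is shut behind its detent (value of joint keeper below 0.02 rad), for 0.3 s.
At the end, for the whole second after the job is handed in: The nut is at its stop (0.93 rad or more), every jar present stands upright (within 0.15 rad) on the rack's floor, the keeper is shut behind its detent (under 0.02 rad), and the wrench lies flat with its grip point over the chopping board (value of joint nut above 0.93 rad and x of jar0_mid in the frame of stud between 0.09 and 0.14 m and y of jar0_mid in the frame of stud between -0.1 and 0.1 m and z of jar0_mid in the frame of stud between 0.04 and 0.054 m and angle between each of jar0_mid, jar1_mid, jar2_mid's own z axis and vertical below 0.15 rad and x of jar1_mid in the frame of stud between 0.09 and 0.14 m and y of jar1_mid in the frame of stud between -0.1 and 0.1 m and z of jar1_mid in the frame of stud between 0.04 and 0.054 m and x of jar2_mid in the frame of stud between 0.09 and 0.14 m and y of jar2_mid in the frame of stud between -0.1 and 0.1 m and z of jar2_mid in the frame of stud between 0.04 and 0.054 m and value of joint keeper below 0.02 rad and x of wrench_grip in the frame of board between -0.12 and 0.12 m and y of wrench_grip in the frame of board between -0.17 and 0.17 m and z of wrench_grip in the frame of board between 0.025 and 0.037 m and angle between wrench_grip's own z axis and vertical below 0.1 rad); the robot touches nothing.
It fails at once if the salt shaker or the espresso cup is disturbed (moved more than 30 mm) (distance of any of salt, cup from where it was at the start of the episode above 0.03 m).
Of jar0, jar1, jar2 only 2 to 3 are there at a start; the rules pass over those that are not, and their reading is None.
At some moment in a run one of wrench may be knocked a few centimetres aside while the robot is not near it.
It also fails if it takes over 210 s, if anything falls off the work surface, if the arm or the gripper's body presses on something with over 40 N, if the wrist force passes 120 N, or if a joint passes its speed limit or range.

## Working session

There is one attempt and no reset: what is moved stays moved. The work goes in short steps, Python scripts to look and compute and a tool call to move; the robot and the scene stay as the last step left them, time stands still between calls to the robot, and variables do not carry over. Pictures are saved under pics/ and viewed, at most 14 in all, crops included, and the job is handed in when it is done.

Besides the shell and the picture viewer there is one more tool, called after "Request:" in YAML: its name, and indented under it one key for each argument. move_arm: Moves the arm, as the interface text tells. Its arguments: {"type":"object","properties":{"increments":{"type":"array"}},"required":["increments"]}

```bash
mkdir -p pics
cat > h.py <<'E'
import numpy as np, cv2, json, sys
from rig import bot, viewer, workorder, nets
def cap(n, save=None):
    c=viewer.capture(n)
    if save: cv2.imwrite('pics/'+save+'.png',c['image'])
    return c
def ray(c,px):
    u=cv2.undistortPoints(np.array([[px]],float),np.array(c['K'],float),np.array(c['dist'],float))[0,0]
    d=np.array(c['orientation'])@np.array([u[0],-u[1],-1.]); return np.array(c['eye']),d/np.linalg.norm(d)
def onz(c,px,z):
    e,d=ray(c,px); return e+d*(z-e[2])/d[2]
def proj(c,P):
    R=np.array(c['orientation']);p=(np.atleast_2d(P)-np.array(c['eye']))@R
    p=p*[1,-1,-1]
    return cv2.projectPoints(p.reshape(-1,1,3),np.zeros(3),np.zeros(3),np.array(c['K'],float),np.array(c['dist'],float))[0][:,0]
def tri(rs):
    A=0;b=0
    for e,d in rs:
        M=np.eye(3)-np.outer(d,d);A=A+M;b=b+M@e
    return np.linalg.solve(A,b)
def rows(p,yaw=None,R=None):
    """numbers for a target position and yaw of tool (tool down; yaw=angle of tool x in world, deg)"""
    s=bot.read_state();R0=np.array(s['tcp_rot']);d=R0.T@(np.array(p)-np.array(s['position']))/0.3
    if R is None:
        y=np.radians(yaw);x=np.array([np.cos(y),np.sin(y),0]);z=np.array([0,0,-1.]);R=np.c_[x,np.cross(z,x),z]
    w=cv2.Rodrigues(R0.T@R)[0][:,0]/np.pi
    return np.round(np.r_[d,w],4).tolist()
E
python3 - <<'E'
from h import *
s=bot.read_state();print({k:np.round(v,3).tolist() for k,v in s.items()})
for n in('side','top','wrist'):
    c=cap(n,n+'0');print(n,np.round(c['eye'],3).tolist(),np.round(c['orientation'],3).tolist(),np.round(c['K'],0).tolist())
    if n=='wrist':continue
    for t in 'wrench_grip wrench_mouth worm_top nut_flat stud bay0 bay1 bay2 keeper_knob keeper_hinge jar0_mid jar1_mid jar2_mid board salt cup'.split():
        print(t,[(round(r['conf'],2),np.round(r['location']).tolist()) for r in nets.find_in(n,t)[:3]])
E
```

```text
{'time_s': 0.0, 'joint_positions': [-77.318, 30.279, 82.157, -0.002, 67.689, -10.227], 'qvel': [-0.032, -0.014, 0.016, -0.11, 0.025, 0.015], 'tau': [-0.002, -44.005, -17.659, 0.063, 0.058, -0.0], 'position': [0.243, -0.575, 0.233], 'tcp_rot': [[0.921, 0.389, -0.001], [0.389, -0.921, 0.002], [0.0, -0.002, -1.0]], 'force': [0.872, -1.022, 0.133], 'moment': [-0.02, 0.037, 0.016], 'grasp_force': 0.0, 'opening': 1.001}
side [-0.049, -1.111, 0.718] [[0.861, 0.236, -0.45], [-0.508, 0.389, -0.768], [-0.006, 0.89, 0.455]] [[467.0, 0.0, 277.0], [0.0, 467.0, 210.0], [0.0, 0.0, 1.0]]
wrench_grip [(0.73, [271.0, 278.0])]
wrench_mouth [(0.77, [264.0, 284.0]), (0.7, [360.0, 236.0])]
worm_top [(0.74, [263.0, 284.0]), (0.32, [294.0, 199.0])]
nut_flat []
stud [(0.76, [294.0, 202.0]), (0.38, [264.0, 283.0])]
bay0 [(0.73, [294.0, 204.0])]
bay1 [(0.73, [294.0, 204.0])]
bay2 [(0.73, [294.0, 204.0])]
keeper_knob [(0.72, [213.0, 182.0]), (0.61, [264.0, 286.0])]
keeper_hinge [(0.66, [294.0, 202.0])]
jar0_mid [(0.87, [308.0, 220.0])]
jar1_mid [(0.88, [390.0, 282.0]), (0.7, [381.0, 257.0]), (0.58, [339.0, 247.
[... 538 characters left out ...]
(0.89, [222.0, 172.0]), (0.41, [328.0, 146.0])]
bay1 [(0.89, [222.0, 172.0]), (0.41, [328.0, 146.0])]
bay2 [(0.89, [222.0, 172.0]), (0.41, [328.0, 146.0])]
keeper_knob [(0.68, [160.0, 210.0])]
keeper_hinge [(0.63, [226.0, 169.0])]
jar0_mid [(0.74, [286.0, 180.0])]
jar1_mid [(0.84, [375.0, 164.0]), (0.71, [399.0, 178.0]), (0.47, [340.0, 183.0])]
jar2_mid [(0.65, [312.0, 178.0])]
board [(0.69, [345.0, 244.0]), (0.58, [339.0, 182.0])]
salt [(0.73, [327.0, 149.0])]
cup [(0.69, [141.0, 268.0]), (0.67, [345.0, 180.0]), (0.17, [167.0, 200.0])]
wrist [0.316, -0.544, 0.384] [[0.39, 0.882, 0.264], [-0.921, 0.374, 0.112], [0.0, -0.287, 0.958]] [[378.0, 0.0, 287.0], [0.0, 378.0, 208.0], [0.0, 0.0, 1.0]]
```

```bash
cd pics; ls
```

```text
side0.png
top0.png
wrist0.png
```

Run:
```python
import cv2
a=cv2.imread('pics/top0.png')[110:300,110:430];cv2.imwrite('pics/topc.png',cv2.resize(a,(800,475),interpolation=cv2.INTER_CUBIC))
a=cv2.imread('pics/side0.png')[120:360,140:460];cv2.imwrite('pics/sidec.png',cv2.resize(a,(800,600),interpolation=cv2.INTER_CUBIC))
```

```text
(no output)
```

View pics/topc.png

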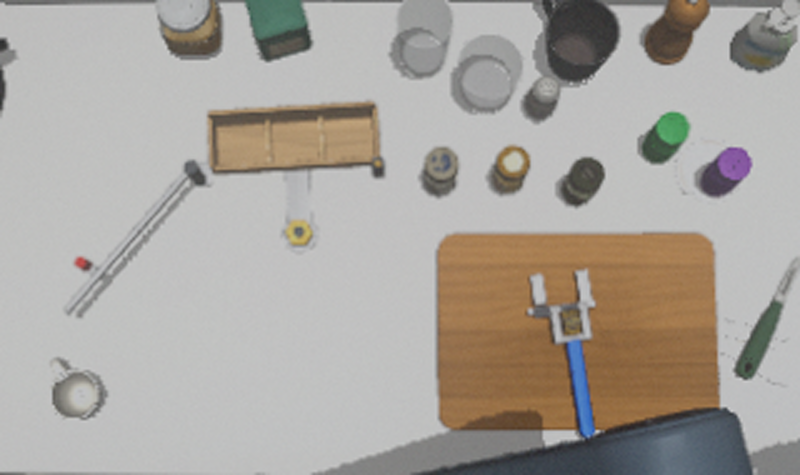

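View pics/sidec.png

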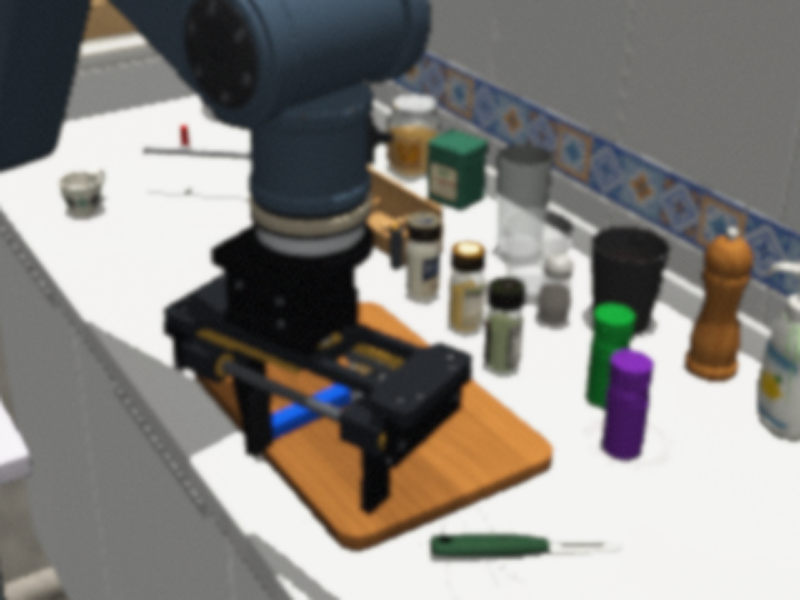

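The top view (crop px) shows the nut at (298,233), the rack at (212–380,105–172), the keeper hinge at (196,172) and its knob at (82,262). The three jars are at (440,160), (510,160) and (585,172). The wrench lies jaws-forward on the board, with the worm at (571,320). The green and purple look-alikes are to the right, the salt is at (545,95) and the cup at (78,392).

Run:
```python
from h import *
c=cap('top')
for n,p,z in [('nut',(298,233),.02),('rackFL',(212,172),.031),('rackFR',(380,166),.031),('rackBL',(210,110),.045),('rackBR',(376,102),.063),('hinge',(196,165),.08),('knob',(81,260),.102),('barend',(72,310),.076),('handle_end',(588,433),.041),('handle_front',(575,343),.041),('worm',(571,318),.05),('jawfix',(583,273),.04),('jawmov',(537,279),.04),('boardTL',(440,236),.021),('boardTR',(713,236),.021),('jar0',(442,158),.105),('jar2',(512,158),.105),('jar1',(585,170),.105),('salt',(546,88),.09),('cup',(76,392),.04),('tumbler',(488,60),.12)]:
    print(n,np.round(onz(c,np.array(p)/2.5+110,z),3).tolist())
```

```text
nut [0.575, 0.062, 0.02]
rackFL [0.648, 0.168, 0.031]
rackFR [0.657, -0.038, 0.031]
rackBL [0.723, 0.171, 0.045]
rackBR [0.729, -0.033, 0.063]
hinge [0.646, 0.18, 0.08]
knob [0.527, 0.308, 0.102]
barend [0.471, 0.323, 0.076]
handle_end [0.333, -0.287, 0.041]
handle_front [0.44, -0.273, 0.041]
worm [0.469, -0.267, 0.05]
jawfix [0.524, -0.284, 0.04]
jawmov [0.517, -0.228, 0.04]
boardTL [0.572, -0.112, 0.021]
boardTR [0.574, -0.447, 0.021]
jar0 [0.65, -0.112, 0.105]
jar2 [0.65, -0.194, 0.105]
jar1 [0.636, -0.279, 0.105]
salt [0.74, -0.237, 0.09]
cup [0.376, 0.323, 0.04]
tumbler [0.764, -0.166, 0.12]
```

Run:
```python
from h import *
print(rows([.42,-.275,.2],7.5))
```

```text
[0.9327, -0.694, 0.1119, 0.0, 0.0, 0.0856]
```

Request:
move_arm:
  increments:
    - [0.9327, -0.694, 0.1119, 0, 0, 0.0856, 0.5]
    - [0.9327, -0.694, 0.1119, 0, 0, 0.0856, 0.5]
    - [0.9327, -0.694, 0.1119, 0, 0, 0.0856, 0.5]
    - [0.9327, -0.694, 0.1119, 0, 0, 0.0856, 0.5]
    - [0.9327, -0.694, 0.1119, 0, 0, 0.0856, 0.5]
    - [0.9327, -0.694, 0.1119, 0, 0, 0.0856, 0.5]
    - [0.9327, -0.694, 0.1119, 0, 0, 0.0856, 0.5]
    - [0.9327, -0.694, 0.1119, 0, 0, 0.0856, 0.5]
    - [0.9327, -0.694, 0.1119, 0, 0, 0.0856, 0.5]
    - [0.9327, -0.694, 0.1119, 0, 0, 0.0856, 0.5]

```text
time_s: 2.63
position: [0.4209, -0.2708, 0.1997]
tcp_rot: [[0.991, 0.136, -0.001], [0.136, -0.991, 0.002], [-0.001, -0.003, -1.0]]
force: [0.1, -0.2, 0.1]
opening: 0.503
grasp_force: 0.0
```

```bash
cat >> h.py <<'E'
def st():
    s=bot.read_state();R=np.array(s['tcp_rot']);print('t',round(s['time_s'],2),'p',np.round(s['position'],4).tolist(),'yaw',round(np.degrees(np.arctan2(R[1,0],R[0,0])),2),'z',np.round(R[:,2],3).tolist(),'F',np.round(s['force'],1).tolist(),'op',round(s['opening'],3),'g',round(s['grasp_force'],1));return s
E
python3 - <<'E'
from h import *
st();c=cap('wrist','w1')
cv2.imwrite('pics/w1b.png',cv2.resize(c['image'],(800,600)))
for t in ['wrench_grip','wrench_mouth','worm_top']:print(t,[(round(r['conf'],2),np.round(r['location']).tolist()) for r in nets.find_in('wrist',t)[:3]])
E
```

```text
t 2.63 p [0.4209, -0.2708, 0.1997] yaw 7.79 z [-0.001, 0.002, -1.0] F [0.1, -0.2, 0.1] op 0.503 g 0.0
wrench_grip [(0.61, [294.0, 132.0])]
wrench_mouth [(0.59, [290.0, 133.0]), (0.52, [321.0, 124.0])]
worm_top [(0.84, [294.0, 131.0])]
```

View pics/w1b.png

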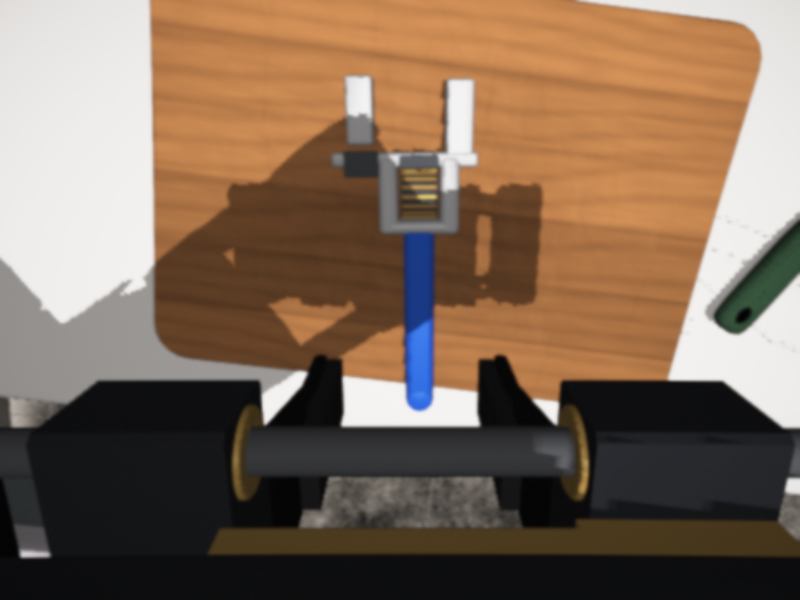

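The wrist view shows the wrench aligned with the tool. The handle runs from (418,234) to (419,408), the worm is at (419,190), and the jaw inner faces are at x=373 and x=445, with tips at y≈80.

Run:
```python
from h import *
c=cap('wrist')
for n,p,z in [('hf',(419,236),.041),('he',(419.5,395),.041),('worm',(419.5,185),.052),('fixtip_in',(446,80),.040),('fixroot_in',(445,150),.040),('movtip_in',(373,77),.04),('movtip_out',(346,77),.04),('fixtip_out',(474,80),.04),('throat',(410,153),.04)]:
    print(n,np.round(onz(c,np.array(p)*.7,z),4).tolist())
```

```text
hf [0.4439, -0.2782, 0.041]
he [0.3435, -0.2923, 0.041]
worm [0.4735, -0.2742, 0.052]
fixtip_in [0.5287, -0.2811, 0.04]
fixroot_in [0.4932, -0.286, 0.04]
movtip_in [0.5251, -0.2424, 0.04]
movtip_out [0.5232, -0.2281, 0.04]
fixtip_out [0.5306, -0.2959, 0.04]
throat [0.4891, -0.267, 0.04]
```

Run:
```python
from h import *
st();print(rows([.432,-.280,.06],8))
```

```text
t 2.88 p [0.4198, -0.2765, 0.2002] yaw 7.41 z [0.001, -0.001, -1.0] F [0.3, 0.5, 0.7] op 0.501 g 0.0
[0.0385, 0.0163, 0.4675, 0.0004, -0.0001, -0.0033]
```

```bash
cat >> h.py <<'E'
def Ryaw(yaw):
    y=np.radians(yaw);x=np.array([np.cos(y),np.sin(y),0]);z=np.array([0,0,-1.]);return np.c_[x,np.cross(z,x),z]
def seq(cmd,*tg):
    """cmd=(x,y,z,yaw) commanded now; targets likewise -> rows"""
    R0=Ryaw(cmd[3])
    for t in tg:
        d=R0.T@(np.array(t[:3])-np.array(cmd[:3]))/.3; w=cv2.Rodrigues(R0.T@Ryaw(t[3]))[0][:,0]/np.pi
        n=max(np.linalg.norm(d)*.3/.0417,abs(w[2])*180/7.16)
        print(np.round(np.r_[d,w[2:]],4).tolist(),'from start rows>=',round(n,1))
E
python3 - <<'E'
from h import *
seq((.42,-.276,.2005,7.5),(.432,-.280,.06,8),(.432,-.280,.034,8))
E
```

```text
[0.0379, 0.0184, 0.4683, -0.0028] from start rows>= 3.4
[0.0379, 0.0184, 0.555, -0.0028] from start rows>= 4.0
```

Request:
move_arm:
  increments:
    - [0.038, 0.018, 0.2, 0, 0, -0.003, 0.5]
    - [0.038, 0.018, 0.47, 0, 0, -0.003, 0.5]
    - [0.038, 0.018, 0.47, 0, 0, -0.003, 0.5]
    - [0.038, 0.018, 0.47, 0, 0, -0.003, 0.5]
    - [0.038, 0.018, 0.51, 0, 0, -0.003, 0.5]
    - [0.038, 0.018, 0.555, 0, 0, -0.003, 0.5]
    - [0.038, 0.018, 0.555, 0, 0, -0.003, 0.5]
    - [0.038, 0.018, 0.555, 0, 0, -0.003, 0.5]
    - [0.038, 0.018, 0.555, 0, 0, -0.003, 0.5]

```text
time_s: 3.63
position: [0.4318, -0.2804, 0.0334]
tcp_rot: [[0.99, 0.138, 0.0], [0.138, -0.99, -0.001], [0.0, 0.001, -1.0]]
force: [0.2, 0.4, -0.6]
opening: 0.504
grasp_force: 0.0
```

Run:
```python
from h import *
st();c=cap('wrist','w2');st()
```

```text
t 3.63 p [0.4318, -0.2804, 0.0334] yaw 7.91 z [0.0, -0.001, -1.0] F [0.2, 0.4, -0.6] op 0.504 g 0.0
t 3.68 p [0.4318, -0.2801, 0.0335] yaw 7.94 z [0.0, -0.001, -1.0] F [-0.9, -0.4, -0.1] op 0.501 g 0.0
```

View pics/w2.png

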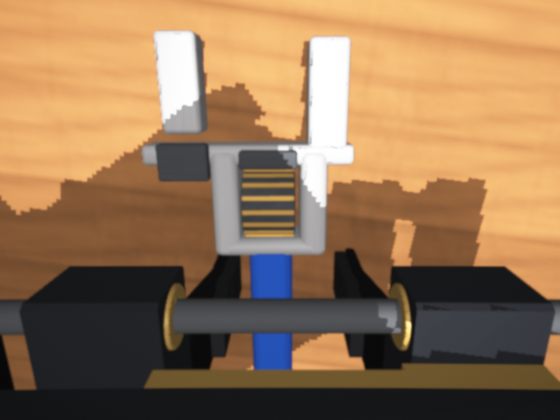

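In this near view the handle's centre is at x≈271, but the fingers' midpoint is at x≈288, so I'll re-measure.

Run:
```python
from h import *
c=cap('wrist')
print(c['eye'],c['orientation'],c['K'],c['dist'])
for n,p,z in [('hf',(271.5,255),.041),('h2',(271,290),.041),('worm',(269,200),.052),('fixtip_in',(310,40),.040),('fixroot_in',(309,142),.040),('movtip_in',(197,35),.04),('movroot',(205,130),.04),('throat',(270,147),.04),]:
    print(n,np.round(onz(c,np.array(p),z),4).tolist())
s=st();R=np.array(s['tcp_rot']);p=np.array(s['position'])
for dy in(-.0218,.0218):print(proj(c,p+R@np.array([.0095,dy,.011])))
```

```text
[ 0.5099297  -0.26847677  0.18368017] [[ 1.39145549e-01  9.48735061e-01  2.83796231e-01]
 [-9.90271454e-01  1.33025097e-01  4.08260966e-02]
 [ 9.81128158e-04 -2.86716076e-01  9.58015099e-01]] [[378.29764175   0.         286.87849001]
 [  0.         378.29764175 208.1409403 ]
 [  0.           0.           1.        ]] [0.02418603 0.         0.         0.         0.        ]
hf [0.447, -0.2711, 0.041]
h2 [0.4312, -0.2729, 0.041]
worm [0.4731, -0.2673, 0.052]
fixtip_in [0.529, -0.2741, 0.04]
fixroot_in [0.4943, -0.2792, 0.04]
movtip_in [0.5251, -0.235, 0.04]
movroot [0.4932, -0.2402, 0.04]
throat [0.4904, -0.2649, 0.04]
t 3.73 p [0.4318, -0.2799, 0.0335] yaw 7.95 z [0.0, -0.0, -1.0] F [-0.7, 1.1, 0.6] op 0.501 g 0.0
[[240.07511384 252.25479905]]
[[334.77588517 252.30470905]]
```

Run:
```python
from h import *
seq((.432,-.280,.034,8),(.432,-.273,.034,8.3),(.432,-.273,.154,8.3))
```

```text
[0.0032, -0.0231, 0.0, -0.0017] from start rows>= 0.2
[0.0032, -0.0231, -0.4, -0.0017] from start rows>= 2.9
```

Request:
move_arm:
  increments:
    - [0.003, -0.023, 0, 0, 0, -0.002, 0.5]
    - [0.003, -0.023, 0, 0, 0, -0.002, 0.5]
    - [0.003, -0.023, 0, 0, 0, -0.002, 0]
    - [0.003, -0.023, 0, 0, 0, -0.002, 0]
    - [0.003, -0.023, 0, 0, 0, -0.002, 0]
    - [0.003, -0.023, 0, 0, 0, -0.002, 0]
    - [0.003, -0.023, 0, 0, 0, -0.002, 0]
    - [0.003, -0.023, 0, 0, 0, -0.002, 0]

```text
time_s: 4.4
position: [0.4322, -0.2722, 0.0335]
tcp_rot: [[0.989, 0.146, 0.001], [0.146, -0.989, -0.001], [0.0, 0.001, -1.0]]
force: [-0.1, -0.9, 0.7]
opening: 0.204
grasp_force: 29.9
```

Request:
move_arm:
  increments:
    - [0, 0, -0.05, 0, 0, 0, 0]
    - [0, 0, -0.15, 0, 0, 0, 0]
    - [0, 0, -0.25, 0, 0, 0, 0]
    - [0, 0, -0.35, 0, 0, 0, 0]
    - [0, 0, -0.4, 0, 0, 0, 0]
    - [0, 0, -0.4, 0, 0, 0, 0]

```text
time_s: 4.9
position: [0.4333, -0.2731, 0.1563]
tcp_rot: [[0.989, 0.146, 0.004], [0.146, -0.989, -0.004], [0.004, 0.005, -1.0]]
force: [0.3, -0.8, -4.1]
opening: 0.204
grasp_force: 30.0
```

Run:
```python
from h import *
st();c=cap('wrist','w3');st()
seq((.432,-.273,.154,8.3),(.42,-0.05,.20,8.3))
```

```text
t 4.9 p [0.4333, -0.2731, 0.1563] yaw 8.41 z [0.004, -0.004, -1.0] F [0.3, -0.8, -4.1] op 0.204 g 30.0
t 4.95 p [0.4323, -0.2722, 0.1545] yaw 8.41 z [0.002, -0.002, -1.0] F [-0.8, 0.7, -4.4] op 0.207 g 30.0
[0.0677, -0.7413, -0.1533, 0.0] from start rows>= 5.5
```

View pics/w3.png

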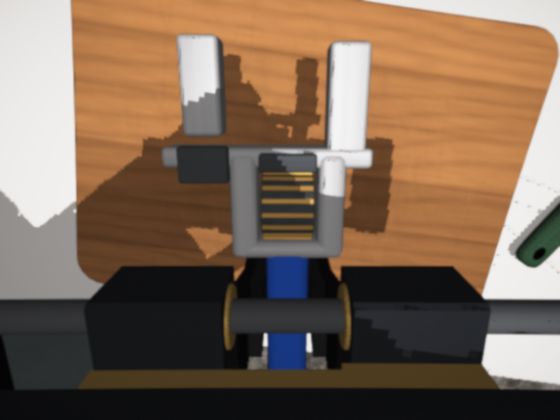

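Run:
```python
from h import *
seq((.432,-.273,.154,8.3),(.50,-0.04,.20,8.3))
```

```text
[0.3364, -0.7358, -0.1533, 0.0] from start rows>= 5.9
```

Request:
move_arm:
  increments:
    - [0.06, -0.12, -0.15, 0, 0, 0, 0]
    - [0.12, -0.26, -0.15, 0, 0, 0, 0]
    - [0.18, -0.4, -0.15, 0, 0, 0, 0]
    - [0.24, -0.53, -0.15, 0, 0, 0, 0]
    - [0.3, -0.65, -0.15, 0, 0, 0, 0]
    - [0.33, -0.72, -0.15, 0, 0, 0, 0]
    - [0.337, -0.736, -0.153, 0, 0, 0, 0]
    - [0.337, -0.736, -0.153, 0, 0, 0, 0]
    - [0.337, -0.736, -0.153, 0, 0, 0, 0]
    - [0.337, -0.736, -0.153, 0, 0, 0, 0]

```text
time_s: 5.78
position: [0.4987, -0.0394, 0.1981]
tcp_rot: [[0.989, 0.145, -0.003], [0.145, -0.989, 0.0], [-0.003, -0.001, -1.0]]
force: [-0.8, -0.2, -4.0]
opening: 0.203
grasp_force: 30.0
```

Run:
```python
from h import *
st();cap('wrist');c=cap('wrist','w4');s=st()
cv2.imwrite('pics/w4c.png',cv2.resize(c['image'][0:270,0:420],(800,514),interpolation=cv2.INTER_CUBIC))
R=np.array(s['tcp_rot']);p=np.array(s['position'])
print('nutpred',proj(c,[.575,.062,.02]))
for n,q in [('fixtip',(329,44)),('fixroot',(328,148)),('movtip',(215,37)),('movroot',(224,133)),('throat',(287,150))]:
    print(n,np.round(R.T@(onz(c,q,p[2]+.006)-p),4).tolist())
```

```text
t 5.78 p [0.4987, -0.0394, 0.1981] yaw 8.36 z [-0.003, 0.0, -1.0] F [-0.8, -0.2, -4.0] op 0.203 g 30.0
t 5.88 p [0.4991, -0.04, 0.1986] yaw 8.28 z [-0.002, 0.0, -1.0] F [-0.4, -0.0, -3.5] op 0.201 g 30.0
nutpred [[178.0587914   79.71168165]]
fixtip [0.0958, 0.0138, -0.0062]
fixroot [0.0596, 0.0147, -0.0061]
movtip [0.0979, -0.0259, -0.0061]
movroot [0.0651, -0.0244, -0.0061]
throat [0.0589, -0.0008, -0.0061]
```

View pics/w4c.png

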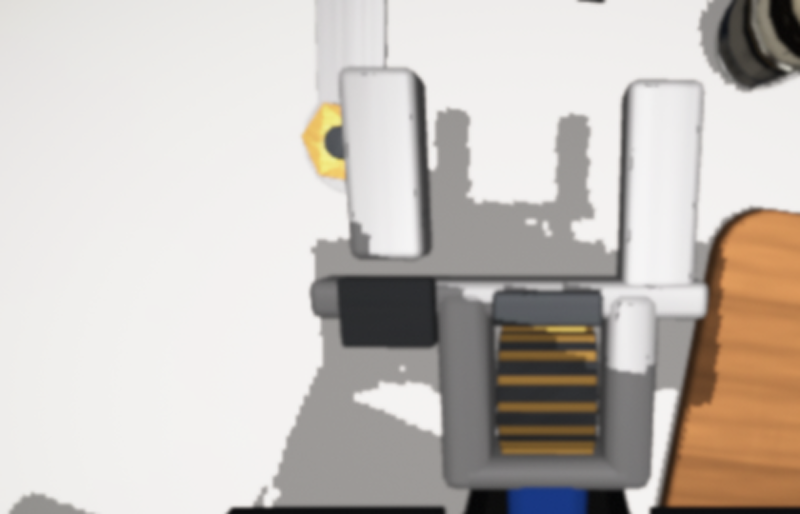

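Request:
move_arm:
  increments:
    - [-0.03, 0.1, 0, 0, 0, 0, 0]
    - [-0.03, 0.14, 0, 0, 0, 0, 0]
    - [-0.03, 0.14, 0, 0, 0, 0, 0]
    - [-0.03, 0.14, 0, 0, 0, 0, 0]
    - [-0.03, 0.14, 0, 0, 0, 0, 0]

```text
time_s: 6.3
position: [0.4965, -0.0819, 0.1992]
tcp_rot: [[0.99, 0.144, -0.001], [0.144, -0.99, 0.001], [-0.001, -0.001, -1.0]]
force: [0.2, -0.1, -3.1]
opening: 0.207
grasp_force: 30.0
```

Run:
```python
from h import *
cap('wrist');c=cap('wrist','w5');s=st();np.savez('w5.npz',**{k:c[k] for k in('K','dist','eye','orientation')})
q=proj(c,[.575,.062,.02])[0];print(q)
x,y=max(0,int(q[0])-60),max(0,int(q[1])-45);print(x,y)
cv2.imwrite('pics/w5c.png',cv2.resize(c['image'][y:y+90,x:x+120],(800,600),interpolation=cv2.INTER_CUBIC))
```

```text
t 6.4 p [0.4965, -0.0812, 0.1993] yaw 8.39 z [-0.001, 0.001, -1.0] F [-0.3, -0.5, -3.5] op 0.204 g 30.0
[127.16574051  68.65699946]
67 23
```

View pics/w5c.png

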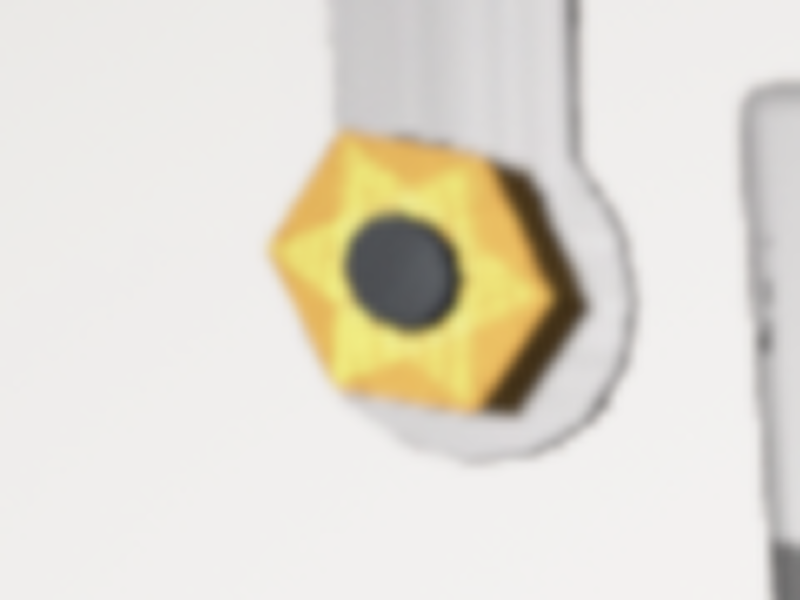

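The nut shows clearly, with top corners at crop px (345,135), (487,155), (552,297), (480,412), (338,390) and (270,247). The tongue runs up the image.

Run:
```python
from h import *
c=dict(np.load('w5.npz'))
v=np.array([onz(c,np.array(p)/6.6667+[67,23],.0185)[:2] for p in [(345,135),(487,155),(552,297),(480,412),(338,390),(270,247)]])
m=v.mean(0);d=v-m;r=np.linalg.norm(d,axis=1);a=np.degrees(np.arctan2(d[:,1],d[:,0]))
print(m,r.round(4),a.round(1),'mod60',((a)%60).round(1))
e=[onz(c,np.array(p)/6.6667+[67,23],.004) for p in [(338,10),(336,100),(573,10),(573,140)]]
print(np.round(e,4).tolist())
print('stud top',onz(c,np.array((404,271))/6.6667+[67,23],.024))
w=[onz(c,np.array(p)/6.6667+[67,23],.004)[:2] for p in [(637,300),(480,462),(600,400),(390,435)]]
print(np.round(w,4).tolist())
```

```text
[0.57870309 0.0613239 ] [0.0166 0.0171 0.0169 0.0171 0.0172 0.017 ] [  29.7  -30.   -90.2 -149.9  149.6   88.5] mod60 [29.7 30.  29.8 30.1 29.6 28.5]
[[0.6081, 0.0767, 0.004], [0.5978, 0.0768, 0.004], [0.6126, 0.0481, 0.004], [0.5977, 0.0475, 0.004]]
stud top [0.57882459 0.06013477 0.024     ]
[[0.5801, 0.0387], [0.5572, 0.0579], [0.5672, 0.0429], [0.5588, 0.0695]]
```

Run:
```python
from h import *
seq((.4965,-.0815,.1993,8.35),(.512,.0206,.15,29.7),(.512,.0206,.055,29.7))
```

```text
[0.1005, -0.3292, 0.1643, -0.1186] from start rows>= 3.0
[0.1005, -0.3292, 0.481, -0.1186] from start rows>= 4.3
```

Request:
move_arm:
  increments:
    - [0.1, -0.1, 0.16, 0, 0, -0.03, 0]
    - [0.1, -0.2, 0.16, 0, 0, -0.06, 0]
    - [0.1, -0.3, 0.164, 0, 0, -0.09, 0]
    - [0.1, -0.329, 0.164, 0, 0, -0.1186, 0]
    - [0.1005, -0.329, 0.164, 0, 0, -0.1186, 0]
    - [0.1005, -0.3292, 0.26, 0, 0, -0.1186, 0]
    - [0.1005, -0.3292, 0.37, 0, 0, -0.1186, 0]
    - [0.1005, -0.3292, 0.481, 0, 0, -0.1186, 0]
    - [0.1005, -0.3292, 0.481, 0, 0, -0.1186, 0]
    - [0.1005, -0.3292, 0.481, 0, 0, -0.1186, 0]

```text
time_s: 7.23
position: [0.5112, 0.0204, 0.0538]
tcp_rot: [[0.869, 0.495, -0.004], [0.495, -0.869, 0.001], [-0.004, -0.003, -1.0]]
force: [-0.3, -0.4, -3.2]
opening: 0.205
grasp_force: 30.0
```

Run:
```python
from h import *
cap('wrist');c=cap('wrist','w6');s=st();print(proj(c,[[.5787,.061,.024],[.5787,.061,.02]]))
cv2.imwrite('pics/w6c.png',cv2.resize(c['image'][0:270],(800,386),interpolation=cv2.INTER_CUBIC))
```

```text
t 7.33 p [0.5139, 0.02, 0.0566] yaw 29.69 z [0.003, -0.001, -1.0] F [-0.4, -0.8, -3.5] op 0.204 g 30.0
[[281.68095569  98.98144698]
 [281.78705356  98.88769674]]
```

View pics/w6c.png

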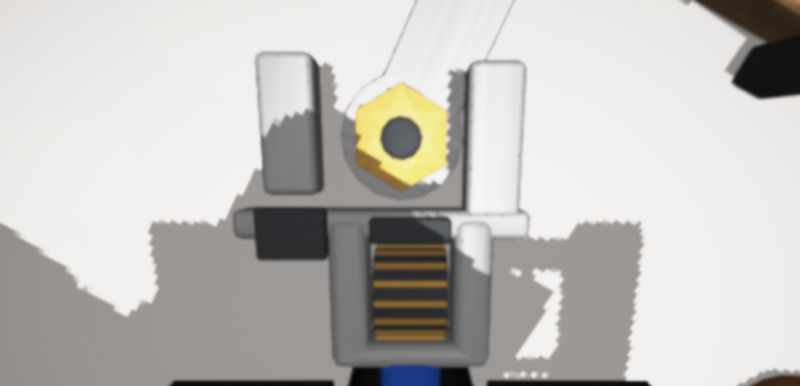

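The nut sits between the jaws at crop (401,137), with its flats parallel to them. Next I'll lower the wrench.

Request:
move_arm:
  increments:
    - [0, 0, 0.04, 0, 0, 0, 0]
    - [0, 0, 0.08, 0, 0, 0, 0]
    - [0, 0, 0.11, 0, 0, 0, 0]
    - [0, 0, 0.135, 0, 0, 0, 0]
    - [0, 0, 0.135, 0, 0, 0, 0]
    - [0, -0.004, 0.135, 0, 0, 0, 0]
    - [0, -0.004, 0.135, 0, 0, 0, 0]

```text
time_s: 7.92
position: [0.5125, 0.0215, 0.0155]
tcp_rot: [[0.868, 0.496, 0.002], [0.496, -0.868, -0.0], [0.002, 0.001, -1.0]]
force: [0.3, -0.9, -2.4]
opening: 0.201
grasp_force: 30.0
```

Run:
```python
from h import *
cap('wrist');c=cap('wrist','w7');s=st();print(proj(c,[[.5787,.061,.024],[.5787,.061,.02]]))
cv2.imwrite('pics/w7c.png',cv2.resize(c['image'][0:270],(800,386),interpolation=cv2.INTER_CUBIC))
```

```text
t 8.02 p [0.5125, 0.0215, 0.0154] yaw 29.75 z [0.002, -0.0, -1.0] F [0.9, -0.9, -2.2] op 0.203 g 30.0
[[284.39665942 100.99998705]
 [284.44721999 100.83994198]]
```

View pics/w7c.png

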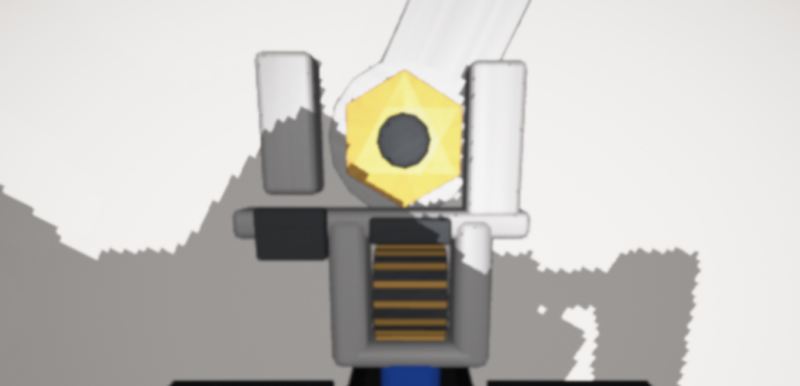

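The nut lies between the jaws, against the fixed side, with its lower corner close to the throat. I'll back off 1.5 mm, lower a bit and release.

Request:
move_arm:
  increments:
    - [-0.005, 0, 0, 0, 0, 0, 0]
    - [-0.005, 0, 0.006, 0, 0, 0, 0]
    - [-0.005, 0, 0.006, 0, 0, 0, 0]
    - [-0.005, 0, 0.006, 0, 0, 0, 0.3]
    - [-0.005, 0, 0.006, 0, 0, 0, 0.5]
    - [-0.005, 0, 0.006, 0, 0, 0, 0.5]
    - [-0.005, 0, 0.006, 0, 0, 0, 0.5]
    - [-0.005, 0, -0.2, 0, 0, 0, 0.5]
    - [-0.005, 0, -0.2, 0, 0, 0, 0.0]
    - [-0.005, 0, -0.2, 0, 0, 0, 0.0]

```text
time_s: 8.85
position: [0.5125, 0.0206, 0.0771]
tcp_rot: [[0.868, 0.496, 0.005], [0.496, -0.868, -0.001], [0.004, 0.003, -1.0]]
force: [0.7, -0.7, -0.3]
opening: 0.416
grasp_force: 0.0
```

Run:
```python
from h import *
cap('wrist');c=cap('wrist','w8');s=st();print(proj(c,[[.5787,.061,.024],[.5787,.061,.02]]))
cv2.imwrite('pics/w8c.png',cv2.resize(c['image'][0:300],(800,429),interpolation=cv2.INTER_CUBIC))
np.savez('w8.npz',**{k:c[k] for k in('K','dist','eye','orientation')})
```

```text
t 8.95 p [0.5108, 0.0208, 0.0751] yaw 29.75 z [0.001, -0.0, -1.0] F [-0.9, -0.1, -0.7] op 0.339 g 0.0
[[284.23284288  97.17385305]
 [284.26317398  97.14495428]]
```

View pics/w8c.png

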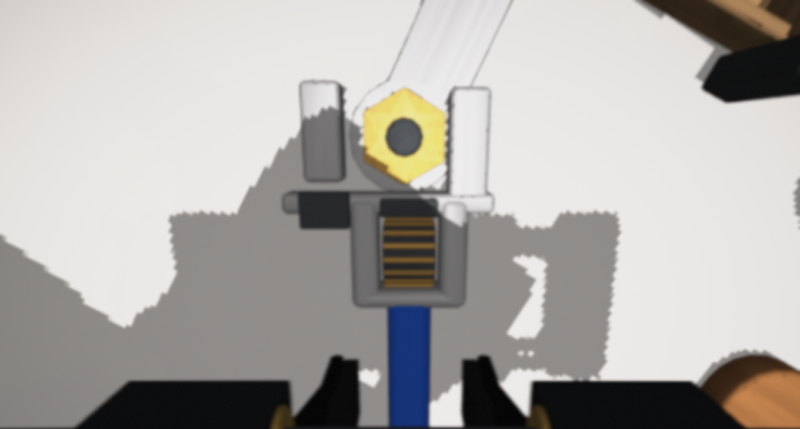

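The wrench is lying flat with the nut between its jaws. The worm is at crop (409,252).

Run:
```python
from h import *
c=dict(np.load('w8.npz'))
s=st();R=np.array(s['tcp_rot']);p=np.array(s['position'])
for n,q,z in [('worm',(409,252),.03),('wormfront',(409,216),.024),('wormback',(409,290),.022),('handle',(409,370),.02),('hf',(409,306),.02),('fix',(447,100),.019),('fixr',(449,190),.019),('tip',(468,88),.019),('throat',(400,193),.019),('nut',(404,137),.022)]:
    P=onz(c,np.array(q)*.7,z);print(n,np.round(P,4).tolist(),'tool',np.round((R.T@(P-p))[:2],4).tolist())
```

```text
t 8.95 p [0.5108, 0.0208, 0.0751] yaw 29.75 z [0.001, -0.0, -1.0] F [-0.9, -0.1, -0.7] op 0.339 g 0.0
worm [0.5445, 0.0402, 0.03] tool [0.0388, -0.0001]
wormfront [0.5553, 0.0464, 0.024] tool [0.0513, -0.0001]
wormback [0.5299, 0.0318, 0.022] tool [0.022, -0.0001]
handle [0.4995, 0.0144, 0.02] tool [-0.013, -0.0001]
hf [0.5236, 0.0282, 0.02] tool [0.0148, -0.0001]
fix [0.5976, 0.0548, 0.019] tool [0.0922, 0.0135]
fixr [0.5707, 0.0378, 0.019] tool [0.0604, 0.015]
tip [0.6048, 0.0504, 0.019] tool [0.0962, 0.021]
throat [0.5605, 0.0533, 0.019] tool [0.0592, -0.0035]
nut [0.5789, 0.062, 0.022] tool [0.0795, -0.0019]
```

Request:
move_arm:
  increments:
    - [0.07, 0, 0, 0, 0, 0, 0]
    - [0.07, 0, 0.08, 0, 0, 0, 0]
    - [0.07, 0, 0.08, 0, 0, 0, 0]
    - [0.07, 0, 0.118, 0, 0, 0, 0]
    - [0.07, 0, 0.118, 0, 0, 0, 0]
    - [0.095, 0, 0.118, 0, 0, 0, 0]
    - [0.12, 0, 0.118, 0, 0, 0, 0]

```text
time_s: 9.53
position: [0.5386, 0.0386, 0.0391]
tcp_rot: [[0.868, 0.496, -0.007], [0.496, -0.868, 0.0], [-0.006, -0.004, -1.0]]
force: [-3.9, 0.6, 6.4]
opening: 0.005
grasp_force: 3.0
```

Run:
```python
from h import *
st()
```

```text
t 9.53 p [0.5386, 0.0386, 0.0391] yaw 29.73 z [-0.007, 0.0, -1.0] F [-3.9, 0.6, 6.4] op 0.005 g 3.0
```

Request:
move_arm:
  increments:
    - [0.025, 0, 0, 0, 0, 0, 0]
    - [0.05, 0, 0, 0, 0, 0, 0]
    - [0.05, 0, -0.04, 0, 0, 0, 0]
    - [-0.05, 0, -0.04, 0, 0, 0, 0]
    - [-0.05, 0, -0.01, 0, 0, 0, 0]
    - [-0.05, 0, 0, 0, 0, 0, 0]
    - [-0.025, 0, 0, 0, 0, 0, 0]
    - [0, 0, 0, 0, 0, 0, 0]
    - [0.025, 0, 0, 0, 0, 0, 0]
    - [0.05, 0, 0, 0, 0, 0, 0]

```text
time_s: 10.37
position: [0.5549, 0.0466, 0.0398]
tcp_rot: [[0.868, 0.496, -0.002], [0.496, -0.868, 0.0], [-0.001, -0.001, -1.0]]
force: [-2.4, -1.7, 3.8]
opening: 0.005
grasp_force: 1.9
```

Request:
move_arm:
  increments:
    - [0, 0, -0.04, 0, 0, 0, 0]
    - [-0.1, 0, -0.04, 0, 0, 0, 0]
    - [-0.1, 0, -0.01, 0, 0, 0, 0]
    - [-0.1, 0, 0, 0, 0, 0, 0]
    - [-0.075, 0, 0, 0, 0, 0, 0]
    - [-0.05, 0, 0, 0, 0, 0, 0]
    - [-0.025, 0, 0, 0, 0, 0, 0]
    - [0, 0, 0, 0, 0, 0, 0]
    - [0, 0, -0.04, 0, 0, 0, 0]
    - [-0.12, 0, -0.15, 0, 0, 0, 0]

```text
time_s: 11.2
position: [0.5338, 0.032, 0.0785]
tcp_rot: [[0.867, 0.498, 0.006], [0.498, -0.867, 0.0], [0.005, 0.003, -1.0]]
force: [0.6, -1.0, 1.5]
opening: 0.001
grasp_force: 0.0
```

Run:
```python
from h import *
cap('wrist');cap('wrist');c=cap('wrist','w9');s=st();print(proj(c,[[.5787,.061,.024],[.5787,.061,.02]]))
cv2.imwrite('pics/w9c.png',cv2.resize(c['image'][0:300],(800,429),interpolation=cv2.INTER_CUBIC))
```

```text
t 11.35 p [0.5287, 0.0307, 0.0814] yaw 29.7 z [0.003, -0.0, -1.0] F [0.5, 0.6, -0.2] op 0.002 g 0.0
[[285.80700761 132.35795728]
 [285.81572794 131.67356953]]
```

View pics/w9c.png

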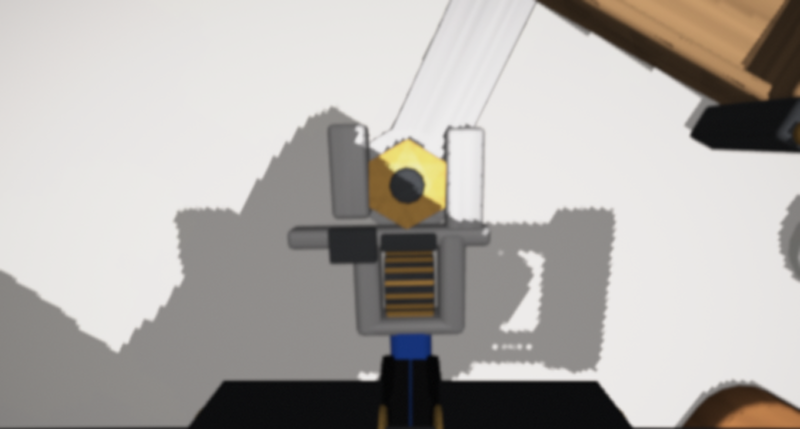

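The movable jaw now reaches the nut's left flat (x≈368). I'll give it one more stroke to make it snug, watching the drag.

Request:
move_arm:
  increments:
    - [0.02, 0, 0.11, 0, 0, 0, 0]
    - [0.02, 0, 0.11, 0, 0, 0, 0]
    - [0.02, 0, 0.15, 0, 0, 0, 0]
    - [0.02, 0, 0.15, 0, 0, 0, 0]
    - [0.045, 0, 0.15, 0, 0, 0, 0]
    - [0.07, 0, 0.15, 0, 0, 0, 0]
    - [0.095, 0, 0.15, 0, 0, 0, 0]
    - [0.12, 0, 0.15, 0, 0, 0, 0]
    - [0.12, 0, 0.11, 0, 0, 0, 0]
    - [0.0, 0, 0.0, 0, 0, 0, 0]

```text
time_s: 12.18
position: [0.5374, 0.0345, 0.0742]
tcp_rot: [[0.867, 0.498, 0.006], [0.498, -0.867, 0.0], [0.005, 0.003, -1.0]]
force: [1.6, -1.2, 0.9]
opening: 0.004
grasp_force: 0.0
```

Request:
move_arm:
  increments:
    - [-0.07, 0, 0, 0, 0, 0, 0.5]
    - [-0.07, 0, 0, 0, 0, 0, 0.5]
    - [-0.07, 0, 0, 0, 0, 0, 0.5]
    - [-0.07, 0, 0, 0, 0, 0, 0.5]
    - [-0.07, 0, 0, 0, 0, 0, 0.5]

```text
time_s: 12.6
position: [0.5159, 0.0233, 0.0745]
tcp_rot: [[0.868, 0.496, 0.002], [0.496, -0.868, -0.0], [0.001, 0.001, -1.0]]
force: [-0.5, -0.6, -0.4]
opening: 0.296
grasp_force: 0.0
```

Run:
```python
from h import *
cap('wrist');c=cap('wrist','w10');s=st();R=np.array(s['tcp_rot']);p=np.array(s['position'])
I=c['image'];cv2.imwrite('pics/w10c.png',cv2.resize(I[40:220,180:360],(600,600),interpolation=cv2.INTER_CUBIC))
np.savez('w10.npz',**{k:c[k] for k in('K','dist','eye','orientation')})
```

```text
t 12.7 p [0.5154, 0.0234, 0.0742] yaw 29.78 z [0.001, 0.0, -1.0] F [0.6, 0.4, -0.1] op 0.39 g 0.0
```

View pics/w10c.png

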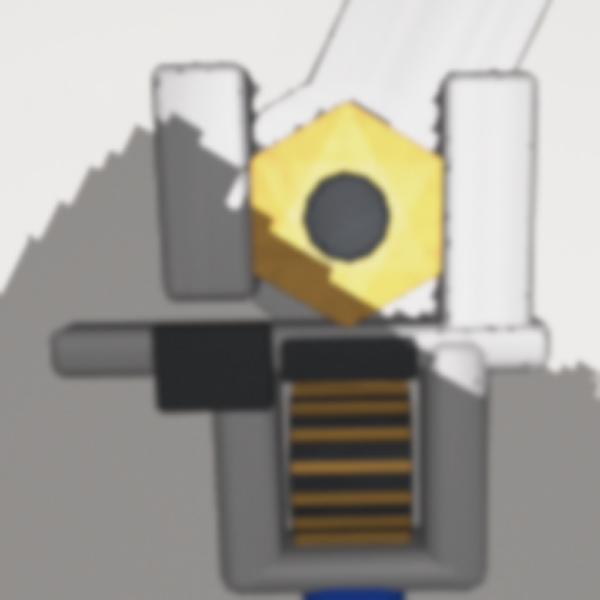

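Both jaw faces touch the nut's flats, so it is snug. I'll regrasp the handle next.

Request:
move_arm:
  increments:
    - [-0.008, 0, 0.08, 0, 0, 0, 0.5]
    - [-0.008, 0, 0.16, 0, 0, 0, 0.5]
    - [-0.008, 0, 0.2, 0, 0, 0, 0.5]
    - [-0.008, 0, 0.2, 0, 0, 0, 0.5]
    - [-0.008, 0, 0.2, 0, 0, 0, 0]
    - [-0.008, 0, 0.2, 0, 0, 0, 0]
    - [-0.008, 0, 0.2, 0, 0, 0, 0]
    - [-0.008, 0, 0.2, 0, 0, 0, 0]
    - [-0.008, 0, 0.2, 0, 0, 0, 0]

```text
time_s: 13.45
position: [0.5126, 0.022, 0.0149]
tcp_rot: [[0.868, 0.496, 0.001], [0.496, -0.868, -0.0], [0.001, 0.0, -1.0]]
force: [-1.9, 4.2, 0.8]
opening: 0.21
grasp_force: 7.6
```

Run:
```python
from h import *
s=st();R=np.array(s['tcp_rot']);p=np.array(s['position']);print(R.T@(np.array([.5787,.061,.0135])-p),s['moment'])
```

```text
t 13.45 p [0.5126, 0.022, 0.0149] yaw 29.75 z [0.001, -0.0, -1.0] F [-1.9, 4.2, 0.8] op 0.21 g 7.6
[ 0.07676653 -0.00109521  0.00143722] [0.59316629 0.17591246 0.09691547]
```

Request:
move_arm:
  increments:
    - [0, 0, 0, 0, 0, 0, 0]
    - [0.001, -0.022, 0, 0, 0, 0.0278, 0]
    - [0.0039, -0.044, 0, 0, 0, 0.0556, 0]
    - [0.0087, -0.0656, 0, 0, 0, 0.0833, 0]
    - [0.0153, -0.0866, 0, 0, 0, 0.1111, 0]
    - [0.0238, -0.107, 0, 0, 0, 0.1389, 0]
    - [0.034, -0.1267, 0, 0, 0, 0.1667, 0]
    - [0.0458, -0.1453, 0, 0, 0, 0.1944, 0]
    - [0.0593, -0.1628, 0, 0, 0, 0.2222, 0]
    - [0.0593, -0.1628, 0, 0, 0, 0.2222, 0]

```text
time_s: 14.28
position: [0.5026, 0.0746, 0.0149]
tcp_rot: [[0.984, -0.178, -0.001], [-0.178, -0.984, 0.001], [-0.001, -0.0, -1.0]]
force: [-1.4, 5.4, 5.4]
opening: 0.206
grasp_force: 29.9
```

Run:
```python
from h import *
cap('wrist');c=cap('wrist','w11');s=st();R=np.array(s['tcp_rot']);p=np.array(s['position']);print(R.T@(np.array([.5787,.061,.0135])-p),s['moment'])
cv2.imwrite('pics/w11c.png',cv2.resize(c['image'][40:220,180:360],(600,600),interpolation=cv2.INTER_CUBIC))
```

```text
t 14.38 p [0.5026, 0.0743, 0.0149] yaw -10.14 z [-0.001, 0.001, -1.0] F [-1.6, 6.4, 5.0] op 0.199 g 29.9
[ 0.07728567 -0.00033606  0.00126441] [1.25307899 0.35614091 0.13784513]
```

View pics/w11c.png

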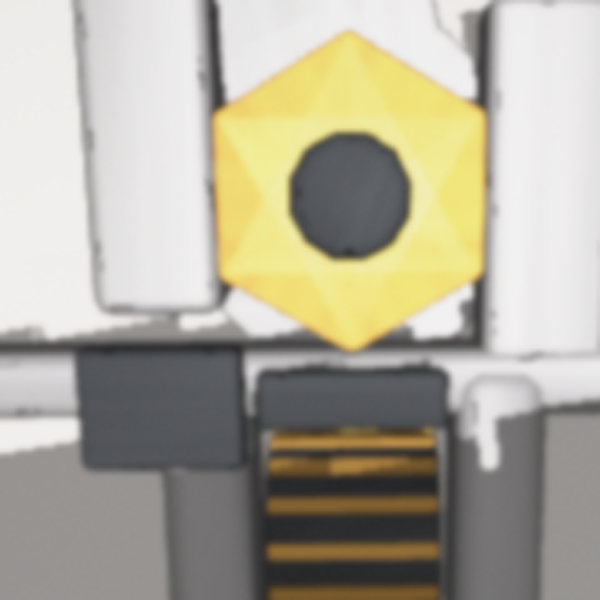

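The nut is turning together with the wrench: the flats stay parallel and tight to the jaws. I'll carry on to the stop in small steps.

Request:
move_arm:
  increments:
    - [0.0004, -0.0134, 0, 0, 0, 0.0167, 0]
    - [0.0014, -0.0268, 0, 0, 0, 0.0333, 0]
    - [0.0032, -0.0402, 0, 0, 0, 0.05, 0]
    - [0.0032, -0.0402, 0, 0, 0, 0.05, 0]

```text
time_s: 14.72
position: [0.5054, 0.0855, 0.0149]
tcp_rot: [[0.945, -0.327, -0.002], [-0.327, -0.945, 0.0], [-0.002, 0.0, -1.0]]
force: [-2.7, 4.8, 4.9]
opening: 0.208
grasp_force: 30.0
```

Request:
move_arm:
  increments:
    - [0.0002, -0.009, 0, 0, 0, 0.0111, 0]
    - [0.0006, -0.0179, 0, 0, 0, 0.0222, 0]
    - [0.0006, -0.0179, 0, 0, 0, 0.0222, 0]

```text
time_s: 14.97
position: [0.5071, 0.0902, 0.0149]
tcp_rot: [[0.92, -0.392, -0.003], [-0.392, -0.92, 0.0], [-0.003, 0.001, -1.0]]
force: [-4.1, 4.0, 6.3]
opening: 0.207
grasp_force: 30.1
```

Run:
```python
from h import *
s=st();R=np.array(s['tcp_rot']);p=np.array(s['position']);print(R.T@(np.array([.5787,.061,.0135])-p),R.T@s['force'],s['moment'])
```

```text
t 14.97 p [0.5071, 0.0902, 0.0149] yaw -23.06 z [-0.003, 0.0, -1.0] F [-4.1, 4.0, 6.3] op 0.207 g 30.1
[ 0.07736244 -0.00115583  0.00117407] [-5.36876227 -2.11772369 -6.27809289] [0.7656343  0.41023165 0.39978374]
```

Request:
move_arm:
  increments:
    - [0.0002, -0.009, 0, 0, 0, 0.0111, 0]
    - [0.0005, -0.0157, 0, 0, 0, 0.0194, 0]
    - [0.0005, -0.0157, 0, 0, 0, 0.0194, 0]

```text
time_s: 15.22
position: [0.5089, 0.0945, 0.0149]
tcp_rot: [[0.895, -0.447, -0.003], [-0.447, -0.895, 0.0], [-0.003, 0.001, -1.0]]
force: [-2.4, 3.7, 6.1]
opening: 0.203
grasp_force: 30.1
```

Run:
```python
from h import *
s=st();R=np.array(s['tcp_rot']);p=np.array(s['position']);print(R.T@(np.array([.5787,.061,.0135])-p),R.T@s['force'],s['moment'])
```

```text
t 15.22 p [0.5089, 0.0945, 0.0149] yaw -26.54 z [-0.003, 0.0, -1.0] F [-2.4, 3.7, 6.1] op 0.203 g 30.1
[ 0.07736126 -0.00121774  0.00115996] [-3.85744338 -2.22862286 -6.1099026 ] [0.8312864 0.4876317 0.4134013]
```

Request:
move_arm:
  increments:
    - [0.0002, -0.009, 0, 0, 0, 0.0111, 0]
    - [0.0004, -0.0134, 0, 0, 0, 0.0167, 0]
    - [0.0004, -0.0134, 0, 0, 0, 0.0167, 0]

```text
time_s: 15.47
position: [0.5105, 0.0976, 0.0149]
tcp_rot: [[0.871, -0.492, -0.004], [-0.492, -0.871, -0.0], [-0.003, 0.002, -1.0]]
force: [-4.2, 2.5, 7.5]
opening: 0.2
grasp_force: 30.3
```

Run:
```python
from h import *
s=st();R=np.array(s['tcp_rot']);p=np.array(s['position']);print(R.T@(np.array([.5787,.061,.0135])-p),R.T@s['force'],s['moment'])
```

```text
t 15.47 p [0.5105, 0.0976, 0.0149] yaw -29.47 z [-0.004, -0.0, -1.0] F [-4.2, 2.5, 7.5] op 0.2 g 30.3
[ 0.07740895 -0.00168011  0.00112719] [-4.87417019 -0.10223764 -7.50194778] [0.45966815 0.54211935 0.49261377]
```

Request:
move_arm:
  increments:
    - [0.0002, -0.009, 0, 0, 0, 0.0111, 0]
    - [0.0004, -0.0134, 0, 0, 0, 0.0167, 0]
    - [0.0004, -0.0134, 0, 0, 0, 0.0167, 0]

```text
time_s: 15.72
position: [0.5122, 0.1007, 0.0149]
tcp_rot: [[0.844, -0.536, -0.005], [-0.536, -0.844, -0.001], [-0.004, 0.003, -1.0]]
force: [-3.8, 1.0, 7.4]
opening: 0.208
grasp_force: 30.4
```

Run:
```python
from h import *
s=st();R=np.array(s['tcp_rot']);p=np.array(s['position']);print(R.T@(np.array([.5787,.061,.0135])-p),R.T@s['force'],s['moment'])
```

```text
t 15.72 p [0.5122, 0.1007, 0.0149] yaw -32.44 z [-0.005, -0.001, -1.0] F [-3.8, 1.0, 7.4] op 0.208 g 30.4
[ 0.07745726 -0.00218184  0.00111051] [-3.77410216  1.17942595 -7.42376466] [0.21302198 0.69968462 0.59987927]
```

Request:
move_arm:
  increments:
    - [0.0, -0.001, 0, 0, 0, 0.002, 0]
    - [0.0, -0.001, 0, 0, 0, 0.002, 0]
    - [0.0, -0.001, 0, 0, 0, 0.002, 0]
    - [-0.0002, 0.009, 0, 0, 0, -0.0111, 0]
    - [-0.0002, 0.009, 0, 0, 0, -0.0111, 0.4]
    - [-0.0002, 0.009, 0, 0, 0, -0.0111, 0.4]
    - [-0.0002, 0.009, 0, 0, 0, -0.0111, 0.4]

```text
time_s: 16.3
position: [0.5138, 0.0984, 0.0145]
tcp_rot: [[0.86, -0.511, 0.001], [-0.511, -0.86, -0.0], [0.001, -0.0, -1.0]]
force: [0.3, -0.6, 0.4]
opening: 0.345
grasp_force: 0.0
```

Run:
```python
from h import *
cap('wrist');c=cap('wrist','w12');s=st()
I=c['image'];h=cv2.cvtColor(I,cv2.COLOR_BGR2HSV)
m=cv2.inRange(h,(18,80,120),(35,255,255));m[200:]=0
n,l,stt,ce=cv2.connectedComponentsWithStats(m);print(stt[1:],ce[1:])
k=1+np.argmax(stt[1:,4]);cs=cv2.findContours((l==k).astype(np.uint8),0,1)[0]
hull=cv2.convexHull(cs[0]);ap=cv2.approxPolyDP(hull,.06*cv2.arcLength(hull,True),True)[:,0];print(ap.tolist())
v=np.array([onz(c,p,.0185)[:2] for p in ap]);mm=v.mean(0);d=v-mm;print(mm,(np.degrees(np.arctan2(d[:,1],d[:,0]))%60).round(1),np.linalg.norm(d,axis=1).round(4))
# blue handle direction
b=cv2.inRange(h,(100,120,60),(125,255,255));ys,xs=np.nonzero(b[:300]);print(len(xs),xs.mean() if len(xs) else 0)
```

```text
t 16.4 p [0.5136, 0.0985, 0.0145] yaw -30.75 z [0.001, -0.0, -1.0] F [-0.5, 0.4, 0.2] op 0.381 g 0.0
[[ 240   57   84   94 4351]
 [ 297  116    3    2    4]
 [ 269  119    2    3    5]
 [ 294  121    1    1    1]
 [ 275  124    3    1    3]
 [ 279  125    1    1    1]
 [ 284  125    1    1    1]
 [ 268  195   13    1   13]
 [ 282  195    1    1    1]
 [ 284  195    1    1    1]
 [ 307  194    2    1    2]] [[281.4215123  102.91427258]
 [298.         116.5       ]
 [269.4        120.2       ]
 [294.         121.        ]
 [276.         124.        ]
 [279.         125.        ]
 [284.         125.        ]
 [274.         195.        ]
 [282.         195.        ]
 [284.         195.        ]
 [307.5        194.        ]]
[[278, 57], [322, 80], [323, 127], [285, 150], [244, 131], [240, 91]]
[0.57877951 0.06249444] [33.8 32.1 33.9 33.3 30.8 39.4] [0.0173 0.0174 0.0172 0.0161 0.017  0.0164]
1588 287.8331234256927
```

Run:
```python
from h import *
seq((.5137,.0984,.0145,-30.8),(.511,.0965,.0145,-27),(.511,.0965,.0745,-27))
```

```text
[-0.0045, 0.01, 0.0, -0.0211] from start rows>= 0.5
[-0.0045, 0.01, -0.2, -0.0211] from start rows>= 1.4
```

Request:
move_arm:
  increments:
    - [-0.0045, 0.01, 0, 0, 0, -0.021, 0.45]
    - [-0.0045, 0.01, 0, 0, 0, -0.021, 0.45]
    - [-0.0045, 0.01, 0, 0, 0, -0.021, 0]
    - [-0.0045, 0.01, 0, 0, 0, -0.021, 0]
    - [-0.0045, 0.01, 0, 0, 0, -0.021, 0]
    - [-0.0045, 0.01, 0, 0, 0, -0.021, 0]
    - [-0.0045, 0.01, 0, 0, 0, -0.021, 0]
    - [-0.0045, 0.01, 0, 0, 0, -0.021, 0]

```text
time_s: 17.07
position: [0.5103, 0.0971, 0.0145]
tcp_rot: [[0.891, -0.454, -0.0], [-0.454, -0.891, 0.0], [-0.0, -0.0, -1.0]]
force: [0.9, 1.1, 0.0]
opening: 0.204
grasp_force: 30.0
```

Request:
move_arm:
  increments:
    - [0, 0, -0.01, 0, 0, 0, 0]
    - [0, 0, -0.02, 0, 0, 0, 0]
    - [0, 0, -0.03, 0, 0, 0, 0]
    - [0, 0, -0.04, 0, 0, 0, 0]
    - [0, 0, -0.05, 0, 0, 0, 0]

```text
time_s: 17.48
position: [0.5102, 0.0969, 0.0297]
tcp_rot: [[0.891, -0.454, -0.0], [-0.454, -0.891, -0.0], [-0.0, 0.0, -1.0]]
force: [1.0, 0.1, -3.7]
opening: 0.201
grasp_force: 30.0
```

Run:
```python
from h import *
s=st();print(s['moment']);c=cap('wrist','w13');h=cv2.cvtColor(c['image'],cv2.COLOR_BGR2HSV);m=cv2.inRange(h,(18,80,120),(35,255,255));m[200:]=0
n,l,stt,ce=cv2.connectedComponentsWithStats(m);k=1+np.argmax(stt[1:,4]);print(stt[k],ce[k])
```

```text
t 17.48 p [0.5102, 0.0969, 0.0297] yaw -26.97 z [-0.0, -0.0, -1.0] F [1.0, 0.1, -3.7] op 0.201 g 30.0
[0.14033579 0.11868712 0.00171968]
[ 250   54   76   88 3716] [287.27906351  98.05086114]
```

Run:
```python
from h import *
seq((.5102,.0969,.0297,-27),(.5102,.0969,.12,-27),(.48,-.10,.12,-9),(.455,-.273,.12,8.3),(.455,-.273,.05,8.3),(.455,-.273,.0345,8.3))
seq((.455,-.273,.12,8.3),(.455,-.273,.05,8.3),(.455,-.273,.0345,8.3))
```

```text
[0.0, 0.0, -0.301, 0.0] from start rows>= 2.2
[0.2083, 0.6305, -0.301, -0.1] from start rows>= 5.2
[0.3958, 1.1821, -0.301, -0.1961] from start rows>= 9.2
[0.3958, 1.1821, -0.0677, -0.1961] from start rows>= 9.0
[0.3958, 1.1821, -0.016, -0.1961] from start rows>= 9.0
[0.0, 0.0, 0.2333, 0.0] from start rows>= 1.7
[0.0, 0.0, 0.285, 0.0] from start rows>= 2.1
```

Request:
move_arm:
  increments:
    - [0, 0, -0.12, 0, 0, 0, 0]
    - [0, 0, -0.24, 0, 0, 0, 0]
    - [0, 0.02, -0.301, 0, 0, 0, 0]
    - [0.05, 0.14, -0.301, 0, 0, -0.025, 0]
    - [0.09, 0.27, -0.301, 0, 0, -0.045, 0]
    - [0.13, 0.4, -0.301, 0, 0, -0.065, 0]
    - [0.17, 0.52, -0.301, 0, 0, -0.085, 0]
    - [0.208, 0.63, -0.301, 0, 0, -0.1, 0]
    - [0.208, 0.63, -0.301, 0, 0, -0.1, 0]

```text
time_s: 18.28
position: [0.481, -0.1061, 0.1202]
tcp_rot: [[0.987, -0.16, 0.003], [-0.16, -0.987, -0.004], [0.004, 0.003, -1.0]]
force: [1.1, 0.7, -3.3]
opening: 0.204
grasp_force: 30.0
```

Run:
```python
from h import *
cap('top');s=st()
seq((.48,-.10,.12,-9),(.455,-.273,.12,8.3),(.455,-.273,.06,8.3),(.455,-.273,.0345,8.3))
```

```text
t 18.33 p [0.4805, -0.1034, 0.1201] yaw -9.31 z [0.002, -0.001, -1.0] F [0.3, 0.5, -3.5] op 0.204 g 30.0
[0.0079, 0.5826, 0.0, -0.0961] from start rows>= 4.2
[0.0079, 0.5826, 0.2, -0.0961] from start rows>= 4.4
[0.0079, 0.5826, 0.285, -0.0961] from start rows>= 4.7
```

Request:
move_arm:
  increments:
    - [0.005, 0.13, 0, 0, 0, -0.025, 0]
    - [0.008, 0.26, 0, 0, 0, -0.05, 0]
    - [0.008, 0.39, 0, 0, 0, -0.075, 0]
    - [0.008, 0.51, 0, 0, 0, -0.096, 0]
    - [0.008, 0.5826, 0.03, 0, 0, -0.096, 0]
    - [0.008, 0.5826, 0.13, 0, 0, -0.096, 0]
    - [0.008, 0.5826, 0.2, 0, 0, -0.096, 0]
    - [0.008, 0.5826, 0.25, 0, 0, -0.096, 0]
    - [0.008, 0.5826, 0.285, 0, 0, -0.096, 0]
    - [0.008, 0.5826, 0.285, 0, 0, -0.096, 0]

```text
time_s: 19.17
position: [0.4552, -0.2714, 0.0335]
tcp_rot: [[0.989, 0.145, -0.002], [0.145, -0.989, 0.002], [-0.001, -0.002, -1.0]]
force: [-1.3, -0.5, -4.0]
opening: 0.202
grasp_force: 30.0
```

Run:
```python
from h import *
cap('top');s=st()
```

```text
t 19.22 p [0.4555, -0.2717, 0.034] yaw 8.36 z [-0.001, 0.001, -1.0] F [0.2, 0.2, -4.1] op 0.206 g 30.0
```

Request:
move_arm:
  increments:
    - [0, 0, 0, 0, 0, 0, 0.5]
    - [0, 0, 0, 0, 0, 0, 0.5]
    - [0, 0, 0, 0, 0, 0, 0.5]
    - [0, 0, -0.15, 0, 0, 0, 0.6]
    - [0.08, -0.1, -0.3, 0, 0, 0.01, 0.69]
    - [0.18, -0.2, -0.45, 0, 0, 0.03, 0.69]
    - [0.24, -0.3, -0.6, 0, 0, 0.045, 0.69]
    - [0.24, -0.3, -0.7, 0, 0, 0.046, 0.69]
    - [0.24, -0.3, -0.7, 0, 0, 0.046, 0.69]
    - [0.24, -0.3, -0.7, 0, 0, 0.046, 0.69]

```text
time_s: 20.05
position: [0.5188, -0.1726, 0.2524]
tcp_rot: [[1.0, 0.004, 0.015], [0.004, -1.0, -0.007], [0.015, 0.007, -1.0]]
force: [1.1, -0.4, -0.3]
opening: 0.685
grasp_force: 0.0
```

```bash
cat >> h.py <<'E'
def f(n,t):return [(round(r['conf'],2),np.round(r['location'],1).tolist()) for r in nets.find_in(n,t)[:4]]
E
python3 - <<'E'
from h import *
cap('wrist');cap('wrist');c=cap('wrist','w14');s=st()
for t in['jar0_mid','jar1_mid','jar2_mid','salt','wrench_mouth']:
    q=f('wrist',t);print(t,[(a,b,np.round(onz(c,b,.06),3).tolist()) for a,b in q])
T=cap('top','t2');S=cap('side','s2')
for t in['jar0_mid','jar1_mid','jar2_mid','salt','wrench_grip','wrench_mouth']:
    q=f('top',t);print(t,[(a,b,np.round(onz(T,b,.08),3).tolist()) for a,b in q],f('side',t))
E
```

```text
t 20.2 p [0.5134, -0.173, 0.2448] yaw 0.08 z [0.001, -0.001, -1.0] F [-1.3, 0.0, -0.1] op 0.689 g 0.0
jar0_mid [(0.86, [210.0, 25.4], [0.648, -0.11, 0.06]), (0.42, [385.2, 194.2], [0.507, -0.263, 0.06])]
jar1_mid [(0.78, [514.7, 2.2], [0.664, -0.353, 0.06]), (0.7, [427.7, 37.9], [0.639, -0.288, 0.06])]
jar2_mid [(0.91, [310.6, 23.8], [0.649, -0.192, 0.06])]
salt []
wrench_mouth [(0.73, [379.3, 192.2], [0.509, -0.258, 0.06])]
jar0_mid [(0.76, [283.3, 176.8], [0.644, -0.103, 0.08])] [(0.64, [309.6, 221.1])]
jar1_mid [(0.63, [376.8, 163.8], [0.686, -0.382, 0.08]), (0.53, [400.9, 178.0], [0.644, -0.453, 0.08])] [(0.88, [391.2, 279.3]), (0.76, [339.9, 248.1]), (0.66, [381.5, 255.0]), (0.46, [226.5, 180.1])]
jar2_mid [] [(0.73, [326.3, 233.2])]
salt [(0.49, [328.8, 149.4], [0.73, -0.239, 0.08])] [(0.85, [363.1, 232.8])]
wrench_grip [(0.93, [340.3, 245.3], [0.442, -0.269, 0.08])] [(0.83, [288.9, 269.8])]
wrench_mouth [(0.89, [340.0, 237.7], [0.464, -0.268, 0.08])] [(0.97, [285.4, 274.0])]
```

Run:
```python
from h import *
W=cap('wrist');T=cap('top');S=cap('side')
for n,w,s,t in[('j0',(210,25.4),(309.6,221.1),(442/2.5+110,158/2.5+110)),('j2',(310.6,23.8),(326.3,233.2),(512/2.5+110,158/2.5+110)),('j1',(427.7,37.9),(339.9,248.1),(585/2.5+110,170/2.5+110))]:
    P=tri([ray(W,w),ray(S,s)]);print(n,P.round(4),'top@.105',onz(T,t,.105).round(4))
# dump the wrist image crop
I=W['image'];cv2.imwrite('pics/jars.png',cv2.resize(I[0:160],(800,229)))
```

```text
j0 [ 0.6466 -0.1117  0.0595] top@.105 [ 0.6496 -0.1123  0.105 ]
j2 [ 0.6485 -0.1927  0.0573] top@.105 [ 0.6501 -0.1941  0.105 ]
j1 [ 0.6329 -0.2837  0.0624] top@.105 [ 0.6364 -0.2794  0.105 ]
```

Run:
```python
from h import *
seq((.514,-.173,.2447,0),(.648,-.111,.20,2.5),(.648,-.111,.12,2.5),(.648,-.111,.078,2.5))
```

```text
[0.4467, -0.2067, 0.149, -0.0139] from start rows>= 3.7
[0.4467, -0.2067, 0.4157, -0.0139] from start rows>= 4.6
[0.4467, -0.2067, 0.5557, -0.0139] from start rows>= 5.3
```

All three jars are present and located to about 3 mm. I'll take jar0 (nearest the rack) to the left bay first.

Run:
```python
from h import *
seq((.514,-.173,.2447,0),(.648,-.112,.16,2.3),(.648,-.112,.06,2.3))
seq((.648,-.112,.06,2.3),(.648,-.112,.145,2.3),(.691,.133,.145,2.3),(.691,.133,.068,2.3))
```

```text
[0.4467, -0.2033, 0.2823, -0.0128] from start rows>= 4.1
[0.4467, -0.2033, 0.6157, -0.0128] from start rows>= 5.7
[0.0, 0.0, -0.2833, 0.0] from start rows>= 2.0
[0.176, -0.8103, -0.2833, 0.0] from start rows>= 6.3
[0.176, -0.8103, -0.0267, 0.0] from start rows>= 6.0
```

Request:
move_arm:
  increments:
    - [0.15, -0.08, 0.08, 0, 0, -0.005, 0.7]
    - [0.3, -0.15, 0.18, 0, 0, -0.01, 0.7]
    - [0.44, -0.2033, 0.28, 0, 0, -0.0128, 0.7]
    - [0.4467, -0.2033, 0.28, 0, 0, -0.0128, 0.7]
    - [0.4467, -0.2033, 0.28, 0, 0, -0.0128, 0.7]
    - [0.4467, -0.2033, 0.28, 0, 0, -0.0128, 0.7]
    - [0.4467, -0.2033, 0.4, 0, 0, -0.0128, 0.7]
    - [0.4467, -0.2033, 0.5, 0, 0, -0.0128, 0.7]

```text
time_s: 21.97
position: [0.6486, -0.1133, 0.0962]
tcp_rot: [[0.999, 0.041, 0.005], [0.041, -0.999, -0.002], [0.005, 0.002, -1.0]]
force: [-0.5, -1.0, 0.3]
opening: 0.702
grasp_force: 0.0
```

Request:
move_arm:
  increments:
    - [0, 0, 0.06, 0, 0, 0, 0.7]
    - [0, 0, 0.115, 0, 0, 0, 0.7]
    - [0, 0, 0.115, 0, 0, 0, 0.7]
    - [0, 0, 0.115, 0, 0, 0, 0]
    - [0, 0, 0.115, 0, 0, 0, 0]
    - [0, 0, 0.115, 0, 0, 0, 0]
    - [0, 0, 0.115, 0, 0, 0, 0]
    - [0, 0, 0.115, 0, 0, 0, 0]

```text
time_s: 22.63
position: [0.6485, -0.1126, 0.0617]
tcp_rot: [[0.999, 0.041, 0.003], [0.041, -0.999, -0.001], [0.003, 0.001, -1.0]]
force: [-1.2, 0.2, 4.9]
opening: 0.46
grasp_force: 30.0
```

Run:
```python
from h import *
st()
```

```text
t 22.63 p [0.6485, -0.1126, 0.0617] yaw 2.33 z [0.003, -0.001, -1.0] F [-1.2, 0.2, 4.9] op 0.46 g 30.0
```

Request:
move_arm:
  increments:
    - [0, 0, -0.1, 0, 0, 0, 0]
    - [0, 0, -0.2, 0, 0, 0, 0]
    - [0, 0, -0.29, 0, 0, 0, 0]
    - [0.02, -0.1, -0.29, 0, 0, 0, 0]
    - [0.05, -0.23, -0.29, 0, 0, 0, 0]
    - [0.08, -0.36, -0.29, 0, 0, 0, 0]
    - [0.11, -0.49, -0.29, 0, 0, 0, 0]
    - [0.14, -0.62, -0.29, 0, 0, 0, 0]
    - [0.17, -0.75, -0.29, 0, 0, 0, 0]
    - [0.176, -0.8103, -0.29, 0, 0, 0, 0]

```text
time_s: 23.47
position: [0.6909, 0.1383, 0.1472]
tcp_rot: [[0.999, 0.044, 0.002], [0.044, -0.999, 0.002], [0.002, -0.002, -1.0]]
force: [1.0, -0.7, -1.2]
opening: 0.461
grasp_force: 30.0
```

Run:
```python
from h import *
cap('top');cap('wrist');c=cap('wrist','w15');s=st()
q=s['position'];I=c['image']
T=cap('top')
for t in('bay0','keeper_hinge','keeper_knob','jar0_mid'):print(t,f('top',t))
# project assumed rack outline on wrist image and save for a single view
st0=np.array([.5787,.0615,0]);a=np.radians(2.3);R=np.array([[np.cos(a),-np.sin(a),0],[np.sin(a),np.cos(a),0],[0,0,1]])
J=I.copy()
for bx,by,z in [(.082,-.1,.031),(.082,.1,.031),(.149,-.1,.063),(.149,.1,.063),(.115,0,.006),(.115,-.0667,.006),(.115,-.0333,.024),(.115,.0333,.024),(.0,0,.024)]:
    u=proj(c,st0+R@[bx,by,z])[0];cv2.circle(J,tuple(int(round(v)) for v in u),3,(0,0,255),-1)
cv2.imwrite('pics/w15o.png',cv2.resize(J,(800,600)))
```

```text
t 23.62 p [0.69, 0.1348, 0.1467] yaw 2.55 z [-0.0, -0.0, -1.0] F [1.0, -0.8, -1.2] op 0.464 g 30.0
bay0 [(0.88, [231.4, 172.9])]
keeper_hinge [(0.92, [234.3, 168.6])]
keeper_knob []
jar0_mid [(0.22, [141.5, 273.0])]
```

View pics/w15o.png

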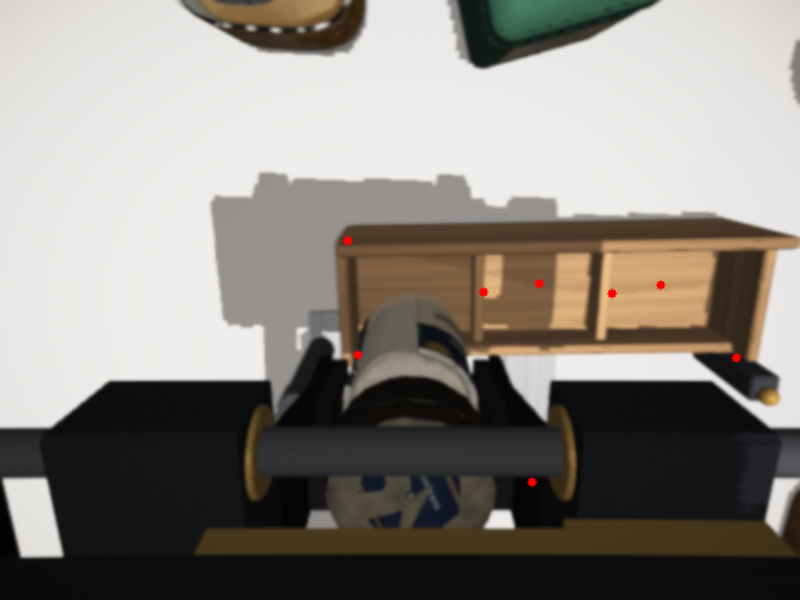

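The jar hangs over the left bay with the rack outline matching to about 3 mm: dividers at x≈478 and 603, front wall at y≈350. The picture budget is now spent, so I'll use numbers from here.

Request:
move_arm:
  increments:
    - [0.003, 0, 0.08, 0, 0, 0, 0]
    - [0.003, 0, 0.16, 0, 0, 0, 0]
    - [0.003, 0, 0.22, 0, 0, 0, 0]
    - [0.003, 0, 0.25, 0, 0, 0, 0]
    - [0.003, 0, 0.262, 0, 0, 0, 0]
    - [0.003, 0, 0.262, 0, 0, 0, 0]

```text
time_s: 24.37
position: [0.6912, 0.1316, 0.0684]
tcp_rot: [[0.999, 0.039, -0.001], [0.039, -0.999, -0.0], [-0.001, 0.0, -1.0]]
force: [0.7, -0.1, -1.2]
opening: 0.465
grasp_force: 30.0
```

Run:
```python
from h import *
st()
```

```text
t 24.37 p [0.6912, 0.1316, 0.0684] yaw 2.26 z [-0.001, -0.0, -1.0] F [0.7, -0.1, -1.2] op 0.465 g 30.0
```

Request:
move_arm:
  increments:
    - [0, -0.008, 0, 0, 0, 0, 0]
    - [0, -0.008, 0.003, 0, 0, 0, 0]
    - [0, -0.008, 0.003, 0, 0, 0, 0.58]
    - [0, -0.008, 0.003, 0, 0, 0, 0.58]
    - [0, -0.008, 0.003, 0, 0, 0, 0.58]
    - [0, -0.008, -0.06, 0, 0, 0, 0.58]
    - [0, -0.008, -0.16, 0, 0, 0, 0.58]
    - [0, -0.008, -0.28, 0, 0, 0, 0.58]

```text
time_s: 25.03
position: [0.6894, 0.1351, 0.1506]
tcp_rot: [[0.999, 0.041, -0.006], [0.041, -0.999, -0.0], [-0.006, -0.0, -1.0]]
force: [-0.2, 0.2, 0.4]
opening: 0.578
grasp_force: 0.0
```

Run:
```python
from h import *
st()
p=(.6915,.134,.152,2.3)
seq(p,(.65,-.193,.16,2.3),(.65,-.193,.06,2.3))
```

```text
t 25.03 p [0.6894, 0.1351, 0.1506] yaw 2.33 z [-0.006, -0.0, -1.0] F [-0.2, 0.2, 0.4] op 0.578 g 0.0
[-0.182, 1.0836, -0.0267, 0.0] from start rows>= 7.9
[-0.182, 1.0836, 0.3067, 0.0] from start rows>= 8.2
```

Request:
move_arm:
  increments:
    - [-0.02, 0.1, -0.02, 0, 0, 0, 0.7]
    - [-0.05, 0.22, -0.02, 0, 0, 0, 0.7]
    - [-0.08, 0.35, -0.02, 0, 0, 0, 0.7]
    - [-0.1, 0.48, -0.02, 0, 0, 0, 0.7]
    - [-0.12, 0.61, -0.02, 0, 0, 0, 0.7]
    - [-0.14, 0.74, -0.02, 0, 0, 0, 0.7]
    - [-0.16, 0.87, -0.02, 0, 0, 0, 0.7]
    - [-0.18, 0.99, -0.02, 0, 0, 0, 0.7]
    - [-0.182, 1.0, -0.02, 0, 0, 0, 0.7]
    - [-0.182, 1.0, -0.02, 0, 0, 0, 0.7]

```text
time_s: 25.87
position: [0.6488, -0.1698, 0.1585]
tcp_rot: [[0.999, 0.036, 0.001], [0.036, -0.999, -0.001], [0.001, 0.001, -1.0]]
force: [0.2, 0.1, -0.4]
opening: 0.706
grasp_force: 0.0
```

Run:
```python
from h import *
T=cap('top','t3');S=cap('side','s3');st()
for t in('jar0_mid','jar2_mid','jar1_mid'):
    a=f('top',t);b=f('side',t);print(t,a,b)
    if a and b:P=tri([ray(T,a[0][1]),ray(S,b[0][1])]);print(P.round(3))
st()
```

```text
t 25.97 p [0.6488, -0.1663, 0.1583] yaw 2.31 z [-0.0, 0.001, -1.0] F [0.1, 0.9, 0.8] op 0.699 g 0.0
jar0_mid [(0.58, [204.7, 162.4]), (0.23, [229.5, 168.1])] [(0.91, [278.2, 187.6])]
[0.69  0.136 0.063]
jar2_mid [] [(0.74, [328.3, 233.5])]
jar1_mid [(0.84, [400.9, 179.3]), (0.72, [375.8, 162.7]), (0.61, [340.9, 181.6])] [(0.94, [340.1, 248.7]), (0.93, [379.2, 255.2]), (0.72, [391.6, 284.1])]
[ 0.581 -0.41   0.159]
t 26.27 p [0.6491, -0.1653, 0.1583] yaw 2.45 z [-0.0, 0.0, -1.0] F [-0.3, 0.1, -0.6] op 0.704 g 0.0
```

Request:
move_arm:
  increments:
    - [0, 0.09, 0, 0, 0, 0, 0.7]
    - [0, 0.09, 0.02, 0, 0, 0, 0.7]
    - [0, 0.09, 0.13, 0, 0, 0, 0.7]
    - [0, 0.09, 0.24, 0, 0, 0, 0.7]
    - [0, 0.09, 0.325, 0, 0, 0, 0.7]
    - [0, 0.09, 0.325, 0, 0, 0, 0.7]
    - [0, 0.09, 0.325, 0, 0, 0, 0]
    - [0, 0.09, 0.325, 0, 0, 0, 0]
    - [0, 0.09, 0.325, 0, 0, 0, 0]
    - [0, 0.09, 0.325, 0, 0, 0, 0]

```text
time_s: 27.1
position: [0.6516, -0.1943, 0.0631]
tcp_rot: [[0.999, 0.041, 0.004], [0.041, -0.999, -0.002], [0.004, 0.002, -1.0]]
force: [-0.1, -0.7, 1.6]
opening: 0.477
grasp_force: 0.4
```

Request:
move_arm:
  increments:
    - [0, 0, 0, 0, 0, 0, 0]
    - [0, 0, 0, 0, 0, 0, 0]

```text
time_s: 27.27
position: [0.6515, -0.1944, 0.063]
tcp_rot: [[0.999, 0.041, 0.004], [0.041, -0.999, -0.002], [0.004, 0.002, -1.0]]
force: [0.6, 0.5, 5.9]
opening: 0.462
grasp_force: 30.0
```

Run:
```python
from h import *
st()
seq((.649,-.193,.0605,2.3),(.694,.068,.15,2.8),(.694,.068,.067,2.8))
```

```text
t 27.27 p [0.6515, -0.1944, 0.063] yaw 2.33 z [0.004, -0.002, -1.0] F [0.6, 0.5, 5.9] op 0.462 g 30.0
[0.1848, -0.8633, -0.2983, -0.0028] from start rows>= 6.7
[0.1848, -0.8633, -0.0217, -0.0028] from start rows>= 6.4
```

Request:
move_arm:
  increments:
    - [0, 0, -0.1, 0, 0, 0, 0]
    - [0, 0, -0.2, 0, 0, 0, 0]
    - [0, 0, -0.3, 0, 0, 0, 0]
    - [0.02, -0.1, -0.3, 0, 0, 0, 0]
    - [0.05, -0.23, -0.3, 0, 0, 0, 0]
    - [0.08, -0.36, -0.3, 0, 0, 0, 0]
    - [0.1, -0.49, -0.3, 0, 0, 0, 0]
    - [0.13, -0.62, -0.3, 0, 0, 0, 0]
    - [0.16, -0.75, -0.3, 0, 0, 0, 0]
    - [0.178, -0.868, -0.3, 0, 0, -0.002, 0]

```text
time_s: 28.1
position: [0.6929, 0.0711, 0.1508]
tcp_rot: [[0.999, 0.048, 0.0], [0.048, -0.999, 0.0], [0.0, -0.0, -1.0]]
force: [0.7, -0.5, -0.9]
opening: 0.459
grasp_force: 30.0
```

Request:
move_arm:
  increments:
    - [0, 0, 0, 0, 0, 0, 0]
    - [0, 0, 0, 0, 0, 0, 0]
    - [0, 0, 0.1, 0, 0, 0, 0]
    - [0, 0, 0.19, 0, 0, 0, 0]
    - [0, 0, 0.25, 0, 0, 0, 0]
    - [0, 0, 0.27, 0, 0, 0, 0]
    - [0, 0, 0.275, 0, 0, 0, 0]

```text
time_s: 28.68
position: [0.6911, 0.0669, 0.0685]
tcp_rot: [[0.999, 0.045, -0.005], [0.045, -0.999, -0.0], [-0.005, 0.0, -1.0]]
force: [-4.7, -1.1, 10.2]
opening: 0.461
grasp_force: 30.0
```

Run:
```python
from h import *
st()
```

```text
t 28.68 p [0.6911, 0.0669, 0.0685] yaw 2.6 z [-0.005, -0.0, -1.0] F [-4.7, -1.1, 10.2] op 0.461 g 30.0
```

Request:
move_arm:
  increments:
    - [0, 0, -0.003, 0, 0, 0, 0]
    - [0, 0, -0.003, 0, 0, 0, 0.58]
    - [0, 0, -0.003, 0, 0, 0, 0.58]
    - [0, 0, -0.003, 0, 0, 0, 0.58]
    - [0, 0, -0.07, 0, 0, 0, 0.58]
    - [0, 0, -0.17, 0, 0, 0, 0.58]
    - [0, 0, -0.29, 0, 0, 0, 0.58]
    - [0, 0.1, -0.3, 0, 0, 0, 0.65]
    - [0, 0.22, -0.3, 0, 0, 0, 0.7]
    - [-0.05, 0.34, -0.3, 0, 0, 0, 0.7]

```text
time_s: 29.52
position: [0.686, -0.0348, 0.1604]
tcp_rot: [[0.999, 0.05, 0.008], [0.05, -0.999, -0.002], [0.008, 0.002, -1.0]]
force: [0.2, -1.2, -0.5]
opening: 0.678
grasp_force: 0.0
```

Run:
```python
from h import *
s=st()
R=np.array(s['tcp_rot']);yaw=np.degrees(np.arctan2(R[1,0],R[0,0]))
seq((*s['position'],yaw),(.635,-.281,.16,0),(.635,-.281,.06,0))
```

```text
t 29.52 p [0.686, -0.0348, 0.1604] yaw 2.84 z [0.008, -0.002, -1.0] F [0.2, -1.2, -0.5] op 0.678 g 0.0
[-0.2106, 0.8113, 0.0012, 0.0158] from start rows>= 6.0
[-0.2106, 0.8113, 0.3345, 0.0158] from start rows>= 6.5
```

Request:
move_arm:
  increments:
    - [-0.04, 0.13, 0, 0, 0, 0.004, 0.7]
    - [-0.08, 0.26, 0, 0, 0, 0.008, 0.7]
    - [-0.11, 0.39, 0, 0, 0, 0.012, 0.7]
    - [-0.15, 0.52, 0, 0, 0, 0.0158, 0.7]
    - [-0.18, 0.65, 0, 0, 0, 0.0158, 0.7]
    - [-0.2, 0.75, 0, 0, 0, 0.0158, 0.7]
    - [-0.2106, 0.8113, 0, 0, 0, 0.0158, 0.7]
    - [-0.2106, 0.8113, 0, 0, 0, 0.0158, 0.7]
    - [-0.2106, 0.8113, 0, 0, 0, 0.0158, 0.7]

```text
time_s: 30.27
position: [0.6307, -0.2806, 0.1581]
tcp_rot: [[1.0, -0.005, 0.0], [-0.005, -1.0, 0.001], [0.0, -0.001, -1.0]]
force: [-1.3, 2.1, -0.5]
opening: 0.701
grasp_force: 0.0
```

Run:
```python
from h import *
T=cap('top','t4');S=cap('side','s4');s=st()
for t in('jar0_mid','jar2_mid'):
    a=f('top',t);b=f('side',t);print(t,a,b)
    if a and b:P=tri([ray(T,a[0][1]),ray(S,b[0][1])]);print(P.round(3))
s=st()
```

```text
t 30.37 p [0.631, -0.2782, 0.158] yaw -0.08 z [-0.001, 0.001, -1.0] F [-0.3, 0.1, -0.8] op 0.697 g 0.0
jar0_mid [(0.52, [207.2, 161.4]), (0.45, [342.3, 258.8])] [(0.72, [277.6, 186.0]), (0.2, [362.5, 230.7])]
[0.687 0.128 0.073]
jar2_mid [(0.82, [225.0, 161.5]), (0.32, [371.4, 246.4]), (0.25, [219.9, 173.1])] [(0.74, [289.4, 194.3]), (0.7, [279.1, 204.4]), (0.5, [288.0, 291.1])]
[0.695 0.074 0.061]
t 30.57 p [0.6313, -0.2781, 0.1582] yaw -0.01 z [-0.0, 0.0, -1.0] F [-0.0, -0.6, -0.1] op 0.703 g 0.0
```

Request:
move_arm:
  increments:
    - [0.013, 0.01, 0.02, 0, 0, 0, 0.7]
    - [0.013, 0.01, 0.13, 0, 0, 0, 0.7]
    - [0.013, 0.01, 0.24, 0, 0, 0, 0.7]
    - [0.013, 0.01, 0.322, 0, 0, 0, 0.7]
    - [0.013, 0.01, 0.322, 0, 0, 0, 0.7]
    - [0.013, 0.01, 0.322, 0, 0, 0, 0]
    - [0.013, 0.01, 0.322, 0, 0, 0, 0]
    - [0.013, 0.01, 0.322, 0, 0, 0, 0]
    - [0.013, 0.01, 0.322, 0, 0, 0, 0]
    - [0.013, 0.01, 0.322, 0, 0, 0, 0]

```text
time_s: 31.4
position: [0.6362, -0.2837, 0.0639]
tcp_rot: [[1.0, -0.003, 0.004], [-0.003, -1.0, -0.002], [0.004, 0.002, -1.0]]
force: [-0.7, 0.0, 3.4]
opening: 0.461
grasp_force: 30.0
```

Request:
move_arm:
  increments:
    - [0, 0, 0, 0, 0, 0, 0]

```text
time_s: 31.48
position: [0.6362, -0.2837, 0.0639]
tcp_rot: [[1.0, -0.003, 0.004], [-0.003, -1.0, -0.002], [0.004, 0.002, -1.0]]
force: [0.3, 0.6, 6.1]
opening: 0.46
grasp_force: 30.0
```

Run:
```python
from h import *
s=st()
seq((*s['position'],0),(.696,.001,.15,2.8),(.696,.001,.067,2.8))
```

```text
t 31.48 p [0.6362, -0.2837, 0.0639] yaw -0.15 z [0.004, -0.002, -1.0] F [0.3, 0.6, 6.1] op 0.46 g 30.0
[0.1994, -0.9491, -0.287, -0.0156] from start rows>= 7.3
[0.1994, -0.9491, -0.0104, -0.0156] from start rows>= 7.0
```

Request:
move_arm:
  increments:
    - [0, 0, -0.1, 0, 0, 0, 0]
    - [0, 0, -0.2, 0, 0, 0, 0]
    - [0, 0, -0.3, 0, 0, 0, 0]
    - [0.02, -0.12, -0.3, 0, 0, 0, 0]
    - [0.05, -0.25, -0.3, 0, 0, -0.004, 0]
    - [0.08, -0.38, -0.3, 0, 0, -0.008, 0]
    - [0.11, -0.51, -0.3, 0, 0, -0.012, 0]
    - [0.14, -0.64, -0.3, 0, 0, -0.0156, 0]
    - [0.17, -0.77, -0.3, 0, 0, -0.0156, 0]
    - [0.2, -0.88, -0.3, 0, 0, -0.0156, 0]

```text
time_s: 32.32
position: [0.6951, -0.0164, 0.1516]
tcp_rot: [[0.999, 0.047, -0.001], [0.047, -0.999, 0.001], [-0.001, -0.001, -1.0]]
force: [0.6, 0.2, -1.4]
opening: 0.463
grasp_force: 30.0
```

Request:
move_arm:
  increments:
    - [0, -0.069, 0, 0, 0, 0, 0]
    - [0, -0.069, 0, 0, 0, 0, 0]
    - [0, -0.069, 0, 0, 0, 0, 0]
    - [0, -0.069, 0, 0, 0, 0, 0]

```text
time_s: 32.65
position: [0.6943, 0.0008, 0.1515]
tcp_rot: [[0.999, 0.046, -0.0], [0.046, -0.999, -0.001], [-0.0, 0.001, -1.0]]
force: [0.0, -0.0, -0.6]
opening: 0.465
grasp_force: 30.0
```

Run:
```python
from h import *
cap('top');s=st()
R=np.array(s['tcp_rot']);yaw=np.degrees(np.arctan2(R[1,0],R[0,0]))
seq((*s['position'],yaw),(.696,.001,.15,2.8),(.696,.001,.069,2.8))
```

```text
t 32.7 p [0.6944, 0.0002, 0.1516] yaw 2.6 z [-0.0, -0.001, -1.0] F [0.1, -1.0, -1.0] op 0.462 g 30.0
[0.0055, -0.0026, 0.0052, -0.0011] from start rows>= 0.1
[0.0055, -0.0026, 0.2752, -0.0011] from start rows>= 2.0
```

Request:
move_arm:
  increments:
    - [0.005, -0.003, 0.08, 0, 0, 0, 0]
    - [0.005, -0.003, 0.17, 0, 0, 0, 0]
    - [0.005, -0.003, 0.24, 0, 0, 0, 0]
    - [0.005, -0.003, 0.265, 0, 0, 0, 0]
    - [0.005, -0.003, 0.272, 0, 0, 0, 0]
    - [0.005, -0.003, 0.272, 0, 0, 0, 0]

```text
time_s: 33.2
position: [0.6961, 0.0008, 0.0702]
tcp_rot: [[0.999, 0.044, 0.0], [0.044, -0.999, -0.0], [0.0, 0.0, -1.0]]
force: [0.2, 0.5, -0.7]
opening: 0.464
grasp_force: 30.0
```

Request:
move_arm:
  increments:
    - [0, 0, 0, 0, 0, 0, 0.58]
    - [0, 0, 0, 0, 0, 0, 0.58]
    - [0, 0, 0, 0, 0, 0, 0.58]
    - [0, 0, -0.07, 0, 0, 0, 0.58]
    - [0, 0, -0.17, 0, 0, 0, 0.58]
    - [0, 0, -0.29, 0, 0, 0, 0.58]
    - [-0.1, 0, -0.35, 0, 0, 0, 0.3]
    - [-0.22, 0, -0.35, 0, 0, 0, 0]
    - [-0.34, 0, -0.35, 0, 0, 0, 0]
    - [-0.4, 0, -0.35, 0, 0, 0, 0]

```text
time_s: 34.03
position: [0.5716, -0.0027, 0.1758]
tcp_rot: [[0.999, 0.047, -0.003], [0.047, -0.999, 0.0], [-0.003, -0.001, -1.0]]
force: [-0.4, -0.2, -0.6]
opening: 0.366
grasp_force: 0.0
```

Request:
move_arm:
  increments:
    - [-0.1, 0.1, -0.1, 0, 0, 0, 0]
    - [-0.2, 0.2, -0.1, 0, 0, 0, 0]
    - [-0.3, 0.3, -0.1, 0, 0, 0, 0]
    - [-0.3, 0.4, -0.1, 0, 0, 0, 0]
    - [-0.3, 0.4, -0.1, 0, 0, 0, 0]

```text
time_s: 34.45
position: [0.4913, -0.1329, 0.2063]
tcp_rot: [[0.999, 0.041, 0.003], [0.041, -0.999, -0.005], [0.003, 0.005, -1.0]]
force: [0.1, 0.6, 0.3]
opening: 0.032
grasp_force: 0.0
```

Run:
```python
from h import *
cap('wrist')
T=cap('top','t5');S=cap('side','s5');s=st();W=cap('wrist','w16')
for t in('jar0_mid','jar1_mid','jar2_mid','keeper_knob','wrench_grip','salt','cup'):
    a=f('top',t);b=f('side',t);w=f('wrist',t);print(t,a,b,w)
    if a and b:P=tri([ray(T,a[0][1]),ray(S,b[0][1])]);print(P.round(3))
h=cv2.cvtColor(T['image'],cv2.COLOR_BGR2HSV)
for C in (T,S):
    h=cv2.cvtColor(C['image'],cv2.COLOR_BGR2HSV);m=cv2.inRange(h,(0,150,80),(6,255,255))|cv2.inRange(h,(174,150,80),(180,255,255))
    n,l,q,ce=cv2.connectedComponentsWithStats(m);print([(q[i].tolist(),ce[i].round(1).tolist()) for i in range(1,n) if q[i,4]>4])
s=st()
```

```text
t 34.6 p [0.4921, -0.1276, 0.2055] yaw 2.56 z [0.001, -0.0, -1.0] F [-0.3, 0.4, 0.3] op 0.01 g 0.0
jar0_mid [(0.69, [204.4, 163.6])] [(0.63, [278.0, 190.3]), (0.34, [278.7, 213.9])] []
[0.69  0.138 0.052]
jar1_mid [(0.85, [399.9, 176.7]), (0.76, [248.4, 159.1]), (0.6, [376.2, 164.1])] [(0.94, [389.3, 282.7]), (0.75, [300.8, 198.2]), (0.61, [379.5, 257.1])] []
[ 0.651 -0.456  0.05 ]
jar2_mid [(0.61, [224.6, 164.0]), (0.31, [223.4, 174.1])] [(0.93, [293.2, 190.6])] []
[0.693 0.069 0.074]
keeper_knob [(0.52, [159.0, 210.4])] [(0.72, [218.8, 181.5])] []
[0.536 0.269 0.071]
wrench_grip [(0.77, [338.8, 236.4])] [(0.79, [292.6, 271.6]), (0.4, [288.1, 191.7])] [(0.64, [74.7, 72.9])]
[ 0.479 -0.274  0.034]
salt [(0.78, [327.2, 147.5])] [(0.78, [361.3, 235.2])] []
[ 0.744 -0.237  0.045]
cup [(0.48, [223.6, 175.1]), (0.45, [134.4, 257.2])] [(0.86, [174.3, 197.5])] [(0.61, [437.1, 180.5])]
[0.473 0.094 0.153]
[]
[]
t 35.7 p [0.4918, -0.1273, 0.205] yaw 2.65 z [0.0, -0.0, -1.0] F [-0.2, 0.3, -0.4] op 0.005 g 0.0
```

Run:
```python
from h import *
T=cap('top');S=cap('side')
r={}
for n,C,box in (('T',T,(125,195,160,235)),('S',S,(190,150,245,200))):
    x0,y0,x1,y1=box;I=C['image'][y0:y1,x0:x1].astype(int);d=I[...,2]-np.maximum(I[...,0],I[...,1])
    ys,xs=np.nonzero(d>35);print(n,d.max(),len(xs),xs.min()+x0,xs.max()+x0,ys.min()+y0,ys.max()+y0)
    r[n]=(xs.mean()+x0,ys.mean()+y0)
    # hinge dark
print(r,tri([ray(T,r['T']),ray(S,r['S'])]).round(4),onz(T,r['T'],.092).round(4))
P=tri([ray(T,r['T']),ray(S,r['S'])])
```

```text
T 112 18 140 144 213 216
S 88 23 212 214 169 177
{'T': (np.float64(142.0), np.float64(214.5)), 'S': (np.float64(213.08695652173913), np.float64(173.04347826086956))} [0.5271 0.3129 0.0881] [0.5267 0.3118 0.092 ]
```

Run:
```python
from h import *
T=cap('top')
I=T['image'][165:195,175:205];g=I.max(2)
for r in g[::1]:print(' '.join('%3d'%v for v in r))
s=st();seq((*s['position'],2.6),(.49,.22,.28,2.6))
```

```text
199 200 198 199 200 199 200 199 199 198 199 198 200 198 200 199 200 188 167 165 101 130 158 136 111 124 134 142 143 137
199 199 200 199 200 200 199 197 199 198 199 199 198 199 199 199 198 185 167 168 102 130 173 164 101  87  88 105  98  82
200 200 200 199 198 199 201 197 199 198 199 200 199 199 200 200 199 189 172 169 105 130 173 175 139  98  90  89  84  81
201 199 199 199 199 198 199 199 198 199 199 198 199 200 199 200 199 194 187 168 110 127 170 181 162 101 106 111 111 105
200 199 199 199 199 199 198 199 199 200 199 200 200 199 198 199 200 195 184 165 118 126 166 183 160 100  97 110 117 112
199 200 198 198 199 199 198 199 199 198 198 198 198 200 201 199 200 192 181 165 121 112 153 178 160 115  90  91  94 100
199 198 200 198 198 200 200 198 200 197 199 199 199 200 200 198 199 192 178 164 121 112 157 181 169 146 126  93  90  95
200 200 199 199 199 198 198 200 199 200 200 199 199 199 199 199 198 189 169 167 124 114 154 176 179 180 166 125  94  86
199 200 200 199 199 199 198 200 198 196 189 188 186 195 199 199 198 187 170 167 125 113 157 178 177 179 176 163 130 107
199 198 198 200 200 
[... 1951 characters left out ...]
 200 199 200 200 200 198 199 199 199 199 198 200 199 198 198 199 199
128 162 194 177 140 142 164 201 201 199 199 201 200 200 200 200 199 199 200 200 199 201 199 200 197 200 199 200 197 200
150 183 177 144 143 150 180 200 199 200 198 199 200 200 200 199 200 199 198 199 199 200 199 200 199 198 200 201 200 199
188 191 144 141 151 178 199 199 200 198 201 199 198 200 199 199 199 199 200 198 198 199 200 198 199 198 198 200 199 197
196 177 143 151 180 199 200 199 198 199 199 199 199 198 200 200 200 199 200 200 201 199 199 200 200 199 198 198 199 198
t 35.85 p [0.4918, -0.1272, 0.205] yaw 2.65 z [0.0, -0.0, -1.0] F [-0.3, -0.3, -1.0] op 0.004 g 0.0
[0.0466, -1.1565, -0.25, 0.0] from start rows>= 8.5
```

Run:
```python
from h import *
T=cap('top');k=np.array([.527,.3125])
for z in(.07,.08,.09):
    p=onz(T,(186.2,176.4),z);print(z,p.round(4),np.linalg.norm(p[:2]-k))
print(onz(T,(190,182),0.0))
a=np.radians(3.0);R=np.array([[np.cos(a),-np.sin(a)],[np.sin(a),np.cos(a)]]);print('rack frame of hinge',R.T@(onz(T,(186.2,176.4),.08)[:2]-[.579,.062]))
```

```text
0.07 [0.6467 0.1885 0.07  ] 0.17232321574160878
0.08 [0.6444 0.1868 0.08  ] 0.17201121866443417
0.09 [0.6421 0.185  0.09  ] 0.1717473118522538
[0.64486061 0.18816997 0.        ]
rack frame of hinge [0.07185366 0.12119858]
```

Run:
```python
from h import *
s=st();p=s['position']
seq((*p,2.65),(.51,.14,.2,-12),(.527,.3125,.2,-28))
seq((.51,.14,.2,-12),(.527,.3125,.18,-28))
```

```text
t 35.9 p [0.4918, -0.1272, 0.205] yaw 2.65 z [0.0, -0.0, -1.0] F [-0.6, -0.1, 0.7] op 0.005 g 0.0
[0.1019, -0.887, 0.0167, 0.0814] from start rows>= 6.4
[0.185, -1.4588, 0.0167, 0.1703] from start rows>= 10.6
[-0.0641, -0.5742, 0.0667, 0.0889] from start rows>= 4.2
```

Request:
move_arm:
  increments:
    - [0.015, -0.13, 0, 0, 0, 0.012, 0.5]
    - [0.03, -0.26, 0, 0, 0, 0.024, 0.5]
    - [0.045, -0.39, 0.01, 0, 0, 0.036, 0.5]
    - [0.06, -0.52, 0.01, 0, 0, 0.048, 0.5]
    - [0.075, -0.65, 0.0167, 0, 0, 0.06, 0.5]
    - [0.09, -0.78, 0.0167, 0, 0, 0.07, 0.5]
    - [0.102, -0.887, 0.0167, 0, 0, 0.0814, 0.5]
    - [0.102, -0.887, 0.0167, 0, 0, 0.0814, 0.5]

```text
time_s: 36.57
position: [0.5099, 0.1453, 0.2001]
tcp_rot: [[0.979, -0.203, 0.001], [-0.203, -0.979, 0.002], [0.001, -0.003, -1.0]]
force: [1.2, -0.7, -0.2]
opening: 0.472
grasp_force: 0.0
```

Request:
move_arm:
  increments:
    - [-0.016, -0.13, 0, 0, 0, 0.022, 0.5]
    - [-0.032, -0.26, 0, 0, 0, 0.044, 0.5]
    - [-0.048, -0.39, 0, 0, 0, 0.066, 0.5]
    - [-0.0641, -0.52, 0.03, 0, 0, 0.0889, 0.5]
    - [-0.0641, -0.5742, 0.0667, 0, 0, 0.0889, 0.5]
    - [-0.0641, -0.5742, 0.0667, 0, 0, 0.0889, 0.5]
    - [-0.0641, -0.5742, 0.0667, 0, 0, 0.0889, 0.5]
    - [-0.0641, -0.5742, 0.0667, 0, 0, 0.0889, 0.5]

```text
time_s: 37.23
position: [0.5268, 0.3114, 0.1799]
tcp_rot: [[0.883, -0.47, -0.001], [-0.47, -0.883, -0.001], [-0.0, 0.001, -1.0]]
force: [-0.9, 0.3, 0.9]
opening: 0.499
grasp_force: 0.0
```

Run:
```python
from h import *
W=cap('wrist','w17');s=st();T=cap('top')
I=W['image'].astype(int);d=I[...,2]-np.maximum(I[...,0],I[...,1])
m=((d>45)).astype(np.uint8);n,l,q,ce=cv2.connectedComponentsWithStats(m)
for i in range(1,n):
    if q[i,4]>30: print(q[i].tolist(),ce[i].round(1).tolist(),onz(W,ce[i],.095).round(4))
print('expected',proj(W,[[.527,.3125,.102],[.527,.3125,.076]]))
R=np.array(s['tcp_rot']);yaw=np.degrees(np.arctan2(R[1,0],R[0,0]))
seq((*s['position'],yaw),(.527,.3125,.18,-28),(.527,.3125,.0905,-28))
```

```text
t 37.28 p [0.5271, 0.3111, 0.1802] yaw -28.06 z [-0.0, -0.001, -1.0] F [0.4, -0.4, 1.6] op 0.5 g 0.0
[279, 201, 19, 30, 408] [287.8, 216.8] [0.5288 0.31   0.095 ]
expected [[285.75201001 224.31517625]
 [285.79388112 212.18832291]]
[-0.0026, -0.004, 0.0008, -0.0003] from start rows>= 0.0
[-0.0026, -0.004, 0.2992, -0.0003] from start rows>= 2.2
```

Request:
move_arm:
  increments:
    - [0, 0, 0.1, 0, 0, 0, 0.5]
    - [0, 0, 0.2, 0, 0, 0, 0.5]
    - [0, 0, 0.27, 0, 0, 0, 0.5]
    - [0, 0, 0.298, 0, 0, 0, 0.4]
    - [0, 0, 0.298, 0, 0, 0, 0.3]
    - [0, 0, 0.298, 0, 0, 0, 0.3]

```text
time_s: 37.83
position: [0.5277, 0.3119, 0.0912]
tcp_rot: [[0.882, -0.47, 0.001], [-0.47, -0.882, 0.0], [0.001, -0.001, -1.0]]
force: [0.3, 0.5, -0.2]
opening: 0.36
grasp_force: 0.0
```

Run:
```python
from h import *
s=st();R=np.array(s['tcp_rot']);y0=np.degrees(np.arctan2(R[1,0],R[0,0]));z=s['position'][2]
H=np.array([.6445,.187])
cur=(*s['position'],y0)
def pose(th):
    t=np.radians(th);k=H+.1715*np.array([np.cos(t),np.sin(t)]);return (k[0],k[1],.0908,y0+(th-133.1)*(86-y0)/134)
for a,b in((133.1,193.1),(193.1,253.1)):
    print('call');ths=np.arange(a+6,b+.1,6);seq(cur,*[pose(t) for t in ths]);cur=pose(b);print(np.round(cur,4))
```

```text
t 37.83 p [0.5277, 0.3119, 0.0912] yaw -28.07 z [0.001, 0.0, -1.0] F [0.3, 0.5, -0.2] op 0.36 g 0.0
call
[-0.0181, 0.0573, 0.0014, -0.0284] from start rows>= 0.7
[-0.0283, 0.1162, 0.0014, -0.0567] from start rows>= 1.4
[-0.0323, 0.1759, 0.0014, -0.0851] from start rows>= 2.1
[-0.03, 0.2357, 0.0014, -0.1135] from start rows>= 2.9
[-0.0215, 0.295, 0.0014, -0.1419] from start rows>= 3.6
[-0.0069, 0.353, 0.0014, -0.1702] from start rows>= 4.3
[0.0137, 0.4091, 0.0014, -0.1986] from start rows>= 5.0
[0.0401, 0.4628, 0.0014, -0.227] from start rows>= 5.7
[0.072, 0.5135, 0.0014, -0.2554] from start rows>= 6.4
[0.109, 0.5605, 0.0014, -0.2837] from start rows>= 7.1
[ 0.4775  0.1481  0.0908 23.0089]
call
[-0.0072, 0.0594, 0.0, -0.0284] from start rows>= 0.7
[-0.0081, 0.1192, 0.0, -0.0567] from start rows>= 1.4
[-0.0028, 0.1788, 0.0, -0.0851] from start rows>= 2.1
[0.0087, 0.2376, 0.0, -0.1135] from start rows>= 2.9
[0.0263, 0.2947, 0.0, -0.1419] from start rows>= 3.6
[0.0497, 0.3498, 0.0, -0.1702] from start rows>= 4.3
[0.0788, 0.4021, 0.0, -0.1986] from start rows>= 5.0
[0.1132, 0.451, 0.0, -0.227] from start rows>= 5.7
[0.1525, 0.4961, 0.0, -0.2554] from start rows>= 6.4
[0.1964, 0.5369, 0.0, -0.2837] from start rows>= 7.1
[5.94600e-01 2.29000e-02 9.08000e-02 7.40828e+01]
```

Request:
move_arm:
  increments:
    - [-0.0181, 0.0573, 0.001, 0, 0, -0.0284, 0.3]
    - [-0.0283, 0.1162, 0.001, 0, 0, -0.0567, 0.3]
    - [-0.0323, 0.1759, 0.001, 0, 0, -0.0851, 0.3]
    - [-0.03, 0.2357, 0.001, 0, 0, -0.1135, 0.3]
    - [-0.0215, 0.295, 0.001, 0, 0, -0.1419, 0.3]
    - [-0.0069, 0.353, 0.001, 0, 0, -0.1702, 0.3]
    - [0.0137, 0.4091, 0.001, 0, 0, -0.1986, 0.3]
    - [0.0401, 0.4628, 0.001, 0, 0, -0.227, 0.3]
    - [0.072, 0.5135, 0.001, 0, 0, -0.2554, 0.3]
    - [0.109, 0.5605, 0.001, 0, 0, -0.2837, 0.3]

```text
time_s: 38.67
position: [0.4778, 0.148, 0.0923]
tcp_rot: [[0.918, 0.396, 0.003], [0.396, -0.918, 0.0], [0.003, 0.001, -1.0]]
force: [-0.5, 0.6, 0.4]
opening: 0.302
grasp_force: 0.2
```

Run:
```python
from h import *
T=cap('top');S=cap('side','s6');s=st();W=cap('wrist','w18')
for t in('jar0_mid','jar1_mid','jar2_mid'):
    print(t,f('top',t),f('side',t),f('wrist',t))
P=tri([ray(T,(248.4,159.1)),ray(S,(300.8,198.2))]);print('jar1',P.round(3))
I=W['image'].astype(int);d=I[...,2]-np.maximum(I[...,0],I[...,1]);m=(d>45).astype(np.uint8);n,l,q,ce=cv2.connectedComponentsWithStats(m)
for i in range(1,n):
    if q[i,4]>30: print(q[i].tolist(),ce[i].round(1).tolist(),onz(W,ce[i],.095).round(4))
s=st()
for nm,xy in(('j0',(.691,.1345)),('j2',(.692,.067)),('j1',(.696,.001))):
    print(nm,'top cap',proj(T,[*xy,.111]).round(1),'side top/bot',proj(S,[[*xy,.111],[*xy,.006]]).round(1).tolist())
```

```text
t 38.77 p [0.4793, 0.1469, 0.0923] yaw 22.91 z [0.005, 0.0, -1.0] F [-0.8, 0.8, 0.3] op 0.302 g 0.0
jar0_mid [(0.74, [205.5, 160.2])] [(0.62, [278.9, 183.7])] []
jar1_mid [(0.82, [402.1, 177.3]), (0.59, [246.6, 159.8]), (0.58, [375.5, 162.3])] [(0.88, [382.0, 256.6]), (0.66, [388.8, 284.0]), (0.54, [302.8, 200.0]), (0.16, [279.0, 185.7])] [(0.52, [460.4, 111.0])]
jar2_mid [(0.52, [227.0, 162.1])] [(0.64, [289.4, 192.0]), (0.48, [172.3, 196.4])] []
jar1 [0.696 0.004 0.076]
[493, 105, 16, 9, 69] [499.9, 109.4] [0.578  0.1024 0.095 ]
[467, 106, 19, 14, 94] [476.8, 113.7] [0.5734 0.1095 0.095 ]
[509, 118, 5, 17, 54] [511.6, 126.7] [0.5743 0.0949 0.095 ]
[464, 125, 7, 24, 98] [466.2, 135.9] [0.5647 0.1088 0.095 ]
[494, 144, 15, 11, 55] [500.8, 147.8] [0.5659 0.0943 0.095 ]
[470, 149, 17, 8, 73] [478.4, 152.1] [0.5612 0.1013 0.095 ]
[267, 243, 31, 55, 1325] [282.2, 272.8] [0.4839 0.1515 0.095 ]
t 39.27 p [0.4768, 0.1492, 0.0902] yaw 23.11 z [-0.0, 0.0, -1.0] F [0.2, 0.2, -0.5] op 0.299 g 0.0
j0 top cap [[202.7 158.6]] side top/bot [[279.3, 174.4], [279.4, 202.5]]
j2 top cap [[225.6 158.3]] side top/bot [[290.2, 181.2], [290.0, 210.0]]
j1 top cap [[248.2 157.1]] side top/bot [[302.4, 188.1], [301.8, 217.7]]
```

Jars look upright in the bays and the knob follows. I'll continue along the arc.

Request:
move_arm:
  increments:
    - [-0.0072, 0.0594, 0, 0, 0, -0.0284, 0.3]
    - [-0.0081, 0.1192, 0, 0, 0, -0.0567, 0.3]
    - [-0.0028, 0.1788, 0, 0, 0, -0.0851, 0.3]
    - [0.0087, 0.2376, 0, 0, 0, -0.1135, 0.3]
    - [0.0263, 0.2947, 0, 0, 0, -0.1419, 0.3]
    - [0.0497, 0.3498, 0, 0, 0, -0.1702, 0.3]
    - [0.0788, 0.4021, 0, 0, 0, -0.1986, 0.3]
    - [0.1132, 0.451, 0, 0, 0, -0.227, 0.3]
    - [0.1525, 0.4961, 0, 0, 0, -0.2554, 0.3]
    - [0.1964, 0.5369, 0, 0, 0, -0.2837, 0.3]

```text
time_s: 40.1
position: [0.5942, 0.0231, 0.0899]
tcp_rot: [[0.269, 0.963, -0.002], [0.963, -0.269, 0.0], [-0.0, -0.002, -1.0]]
force: [0.6, 0.5, -0.2]
opening: 0.298
grasp_force: 0.2
```

Request:
move_arm:
  increments:
    - [0, 0, 0, 0, 0, 0, 0.3]
    - [0, 0, 0, 0, 0, 0, 0]
    - [0, 0, 0, 0, 0, 0, 0]
    - [0, 0, 0, 0, 0, 0, 0]
    - [0, 0, 0, 0, 0, 0, 0]
    - [0, 0, 0, 0, 0, 0, 0]

```text
time_s: 40.6
position: [0.5929, 0.0243, 0.09]
tcp_rot: [[0.273, 0.962, -0.002], [0.962, -0.273, 0.0], [-0.0, -0.002, -1.0]]
force: [-0.5, 0.3, -2.4]
opening: 0.151
grasp_force: 30.0
```

Run:
```python
from h import *
s=st();W=cap('wrist','w19');p=np.array(s['position'])
H=np.array([.6445,.187]);v=p[:2]-H;print(np.linalg.norm(v),np.degrees(np.arctan2(v[1],v[0]))%360)
I=W['image'].astype(int);d=I[...,2]-np.maximum(I[...,0],I[...,1]);m=(d>45).astype(np.uint8);n,l,q,ce=cv2.connectedComponentsWithStats(m)
i=1+np.argmax(q[1:,4]);print(q[i],ce[i],onz(W,ce[i],.095))
R=np.array(s['tcp_rot']);y0=np.degrees(np.arctan2(R[1,0],R[0,0]));cur=(*p,y0)
def pose(th):
    t=np.radians(th);k=H+np.linalg.norm(v)*np.array([np.cos(t),np.sin(t)]);return (k[0],k[1],.0908,y0)
th0=np.degrees(np.arctan2(v[1],v[0]))%360
seq(cur,*[pose(t) for t in (258,262,264,266,267,268,269,270)])
```

```text
t 40.6 p [0.5929, 0.0243, 0.09] yaw 74.14 z [-0.002, 0.0, -1.0] F [-0.5, 0.3, -2.4] op 0.151 g 30.0
0.17073573385476448 252.3984036446144
[ 478   70   82   87 1545] [514.06796117 103.64012945] [0.69359503 0.07478697 0.095     ]
[0.001, 0.0556, -0.0027, 0.0] from start rows>= 0.4
[0.0051, 0.0951, -0.0027, 0.0] from start rows>= 0.7
[0.0081, 0.1148, -0.0027, 0.0] from start rows>= 0.8
[0.0119, 0.1343, -0.0027, 0.0] from start rows>= 1.0
[0.014, 0.144, -0.0027, 0.0] from start rows>= 1.0
[0.0163, 0.1536, -0.0027, 0.0] from start rows>= 1.1
[0.0188, 0.1633, -0.0027, 0.0] from start rows>= 1.2
[0.0214, 0.1728, -0.0027, 0.0] from start rows>= 1.3
```

Request:
move_arm:
  increments:
    - [0.0005, 0.028, 0, 0, 0, 0, 0]
    - [0.001, 0.0556, 0, 0, 0, 0, 0]
    - [0.003, 0.075, 0, 0, 0, 0, 0]
    - [0.0051, 0.0951, 0, 0, 0, 0, 0]
    - [0.0081, 0.1148, 0, 0, 0, 0, 0]
    - [0.0081, 0.1148, 0, 0, 0, 0, 0]

```text
time_s: 41.15
position: [0.6297, 0.0157, 0.0901]
tcp_rot: [[0.273, 0.962, 0.001], [0.962, -0.273, -0.001], [-0.0, 0.002, -1.0]]
force: [-2.0, -3.6, -1.0]
opening: 0.154
grasp_force: 30.0
```

```bash
cat >> h.py <<'E'
def ks():
    s=st();v=np.array(s['position'])[:2]-[.6445,.187];print('th',np.degrees(np.arctan2(v[1],v[0]))%360,'r',np.linalg.norm(v),'Ftool',(np.array(s['tcp_rot']).T@s['force']).round(1))
E
python3 -c "
from h import *
ks()"
```

```text
t 41.15 p [0.6297, 0.0157, 0.0901] yaw 74.13 z [0.001, -0.001, -1.0] F [-2.0, -3.6, -1.0] op 0.154 g 30.0
th 265.05660124104236 r 0.17194949922188474 Ftool [-4.  -0.9  1. ]
```

Request:
move_arm:
  increments:
    - [0.002, 0.01, 0, 0, 0, 0, 0]
    - [0.004, 0.02, 0, 0, 0, 0, 0]
    - [0.004, 0.02, 0, 0, 0, 0, 0]

```text
time_s: 41.4
position: [0.632, 0.0157, 0.0902]
tcp_rot: [[0.273, 0.962, -0.006], [0.962, -0.273, -0.0], [-0.002, -0.005, -1.0]]
force: [-4.9, -4.3, 1.4]
opening: 0.151
grasp_force: 30.0
```

```bash
python3 -c "
from h import *
ks()"
```

```text
t 41.4 p [0.632, 0.0157, 0.0902] yaw 74.15 z [-0.006, -0.0, -1.0] F [-4.9, -4.3, 1.4] op 0.151 g 30.0
th 265.84237436538 r 0.1717890671064937 Ftool [-5.5 -3.5 -1.4]
```

Request:
move_arm:
  increments:
    - [0.002, 0.012, 0, 0, 0, 0, 0]
    - [0.004, 0.02, 0, 0, 0, 0, 0]
    - [0.004, 0.02, 0, 0, 0, 0, 0]

```text
time_s: 41.65
position: [0.6396, 0.0153, 0.0901]
tcp_rot: [[0.274, 0.962, -0.002], [0.962, -0.274, -0.0], [-0.001, -0.001, -1.0]]
force: [-2.7, -3.3, -0.1]
opening: 0.15
grasp_force: 30.0
```

```bash
python3 -c "
from h import *
ks()"
```

```text
t 41.65 p [0.6396, 0.0153, 0.0901] yaw 74.13 z [-0.002, -0.0, -1.0] F [-2.7, -3.3, -0.1] op 0.15 g 30.0
th 268.3807328888372 r 0.1718175929245791 Ftool [-3.9 -1.7  0.1]
```

Request:
move_arm:
  increments:
    - [0.002, 0.012, 0, 0, 0, 0, 0]
    - [0.004, 0.02, 0, 0, 0, 0, 0]
    - [0.004, 0.02, 0, 0, 0, 0, 0]

```text
time_s: 41.9
position: [0.6399, 0.0152, 0.0899]
tcp_rot: [[0.272, 0.962, -0.015], [0.962, -0.272, 0.0], [-0.004, -0.015, -1.0]]
force: [-14.2, -3.4, 7.6]
opening: 0.147
grasp_force: 30.0
```

```bash
python3 -c "
from h import *
ks()"
```

```text
t 41.9 p [0.6399, 0.0152, 0.0899] yaw 74.19 z [-0.015, 0.0, -1.0] F [-14.2, -3.4, 7.6] op 0.147 g 30.0
th 268.46179303296077 r 0.17183269530311623 Ftool [ -7.1 -12.8  -7.3]
```

The detent clicked (force peak, then drop, then a hard stop with 14 N). I'll relax the push, open slightly and leave upwards.

Request:
move_arm:
  increments:
    - [-0.004, -0.02, 0, 0, 0, 0, 0]
    - [-0.004, -0.02, 0, 0, 0, 0, 0.22]
    - [-0.004, -0.02, 0, 0, 0, 0, 0.22]
    - [-0.004, -0.02, 0, 0, 0, 0, 0.22]
    - [-0.004, -0.02, -0.04, 0, 0, 0, 0.22]
    - [-0.004, -0.02, -0.14, 0, 0, 0, 0.22]
    - [-0.004, -0.02, -0.26, 0, 0, 0, 0.22]
    - [-0.004, -0.05, -0.38, 0, 0, 0, 0.22]
    - [-0.004, -0.15, -0.5, 0, 0, 0, 0.22]
    - [-0.004, -0.25, -0.5, 0, 0, 0, 0.22]

```text
time_s: 42.73
position: [0.58, 0.0338, 0.2481]
tcp_rot: [[0.274, 0.961, 0.018], [0.962, -0.274, -0.002], [0.003, 0.018, -1.0]]
force: [0.7, 0.2, 0.5]
opening: 0.221
grasp_force: 0.0
```

Request:
move_arm:
  increments:
    - [0, -0.13, -0.05, 0, 0, 0, 0.22]
    - [0, -0.26, -0.05, 0, 0, 0, 0.22]
    - [0, -0.36, -0.05, 0, 0, 0.04, 0.22]
    - [0, -0.36, -0.05, 0, 0, 0.08, 0.22]
    - [0, -0.36, -0.05, 0, 0, 0.11, 0.22]
    - [0, -0.36, -0.05, 0, 0, 0.11, 0.22]

```text
time_s: 43.23
position: [0.4704, 0.0645, 0.2569]
tcp_rot: [[0.584, 0.812, 0.004], [0.812, -0.584, 0.0], [0.002, 0.003, -1.0]]
force: [-0.5, 0.0, 0.1]
opening: 0.223
grasp_force: 0.0
```

Run:
```python
from h import *
T=cap('top','t7');S=cap('side','s7');s=st()
for t in('jar0_mid','jar1_mid','jar2_mid','wrench_grip','wrench_mouth','keeper_knob','salt','board'):
    a=f('top',t);b=f('side',t);print(t,a,b)
r={}
u=proj(T,[.6385,.0155,.09])[0];w=proj(S,[.6385,.0155,.09])[0];print(u,w)
for n,C,c0 in(('T',T,u),('S',S,w)):
    x0,y0=int(c0[0])-12,int(c0[1])-12;I=C['image'][y0:y0+24,x0:x0+24].astype(int);d=I[...,2]-np.maximum(I[...,0],I[...,1]);
    ys,xs=np.nonzero((d>45)&(I[...,1]<70));print(n,d.max(),len(xs));
    if len(xs):r[n]=(xs.mean()+x0,ys.mean()+y0)
print(r)
if len(r)==2:print(tri([ray(T,r['T']),ray(S,r['S'])]).round(4))
# wrench blue handle on top view
h=cv2.cvtColor(T['image'],cv2.COLOR_BGR2HSV);b=cv2.inRange(h,(100,150,60),(125,255,255));n,l,q,ce=cv2.connectedComponentsWithStats(b)
for i in range(1,n):
    if q[i,4]>40:
        ys,xs=np.nonzero(l==i);print(q[i].tolist(),onz(T,ce[i],.041).round(4))
```

```text
t 43.33 p [0.4708, 0.0641, 0.2563] yaw 54.48 z [0.003, 0.0, -1.0] F [0.5, -0.2, -0.3] op 0.221 g 0.0
jar0_mid [(0.75, [204.3, 161.4])] [(0.47, [277.4, 181.6])]
jar1_mid [(0.77, [373.6, 163.7]), (0.66, [402.3, 176.9]), (0.54, [250.0, 161.1])] [(0.98, [381.5, 255.9]), (0.87, [389.5, 282.3]), (0.69, [281.0, 211.8]), (0.55, [300.2, 197.4])]
jar2_mid [(0.74, [226.2, 162.1]), (0.6, [335.0, 231.7])] [(0.82, [290.8, 189.0]), (0.69, [262.5, 216.0])]
wrench_grip [(0.84, [338.5, 234.2]), (0.57, [238.4, 175.8])] [(0.77, [289.5, 271.4])]
wrench_mouth [(0.68, [335.2, 231.7])] [(0.86, [288.8, 269.4])]
keeper_knob [(0.81, [224.6, 175.6])] [(0.79, [281.1, 194.2])]
salt [(0.45, [327.8, 145.0])] [(0.67, [362.5, 233.5])]
board [(0.76, [345.1, 241.3]), (0.72, [329.0, 217.8])] [(0.58, [287.3, 288.7]), (0.53, [263.6, 213.7])]
[243.30579092 177.80957351] [284.36998874 196.57465964]
T 120 7
S 114 38
{'T': (np.float64(242.57142857142858), np.float64(177.28571428571428)), 'S': (np.float64(284.2105263157895), np.float64(197.28947368421052))}
[0.6404 0.0182 0.0861]
[334, 238, 7, 37, 129] [ 0.4136 -0.2647  0.041 ]
```

```bash
python3 -c "
from h import *
print(workorder.hand_in())"
```

```text
the job is handed in; nothing more can be done
None
```

The job is handed in, though the hand-in returned no verdict: the wrench took the nut to what felt like its stop, all three jars then went into the rack, the keeper clicked shut and the wrench is back on the chopping board.

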